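Run a batch of guide rods through the oil-mist box

ROBOT

A 6-joint arm with a two-finger parallel gripper is mounted at the origin on a cart in front of the work surface, level with it; the furniture and walls round the work are solid. World frame = base frame: x ahead of the robot, y to its left, z up, the work surface at z = 0. Lengths are in m, angles in rad, forces in N, time in s.
With the tool pointing down it reaches from about 0.275 to 0.825 m from the base axis. Payload 4.9 kg.
Tool frame: the origin (TCP) lies at the centre of the arm's flange, where the gripper is bolted on; the fingertips stand 173 mm ahead of it and the grasp point (between the pads) lies 155 mm ahead of it; z points along the fingers, y is the direction in which the jaws open and shut (so a half turn about z gives the same grasp; the last joint's range is limited). The gripper opens to 85 mm and grips with 20 to 120 N. Pads are 22 mm wide; open, the fingers measure 114 mm over their backs; the gripper's body (76 mm by 85 mm) begins 54 mm behind the grasp point. The pads swing forward as they close: fully open they stand 13 mm farther back than shut.
Start: joints at [-1.405, 0.326, -0.193, 1.052, 0, 1.437], TCP at [0.162, -0.525, 0.405] pointing down, gripper open.
Joint ranges: [-2.65, 2.65], [-0.97, 1.79], [-1.3, 1.35], [-1.93, 2.1], [-1.47, 1.37], [-3.14, 3.14]. Speed limits (rad/s): [2.57, 2.57, 3.14, 3.14, 3.14, 3.14].

INTERFACE

Orientations are given as a unit quaternion [x, y, z, w].
In Python, from bench import status, cams, job gives the robot as it stands. The module is installed in compiled form; this text tells all that it offers.
- The arm moves only by the tool carry_out, never from a script. Its argument "targets" is text: rows parted by semicolons, each of 5 numbers parted by spaces: the shift along the tool's x, y, z in units of 100 mm (1.0 is 100 mm), then the turn about the tool's z in units of 120 degrees (1.0 is 120 degrees), then the closure in counts, from 0 (fully open) to 255 (shut). In form: tx ty tz yaw claw; .... A call has 1 to 10 rows; each row is the pose to reach, as a shift and turn from the pose commanded when the call began, along the tool's axes at that moment; what a row does not reach only later rows make up. A row lasts 1/12 s, in which the tool goes at most 41.7 mm and 7.16 degrees, less where a joint would pass 70% of its speed; a pose out of reach is approached as far as the arm can. A call with a number of a shift or a turn outside -1 to 1 is refused whole. A call with a gripper value outside its range is refused whole. The fingers move at their own pace and stop on an object; "grip_force" is the grip in N (left out, the last holds). Time passes only in rows, so rows that repeat a pose let the fingers close. It gives the time, the measured TCP pose, the force and the opening at its end, in the units of the state.
- status.sense(): the state, without advancing time (a new reading comes with each control period).
- cams.capture(name): name is "side" or "top"; returns a dict with "img" (420x560x3 uint8, red, green, blue), "mtx" (3x3 intrinsics, pixels), "extrinsics" (4x4, takes a point from camera to world coordinates). Camera axes: x right, y down, z forward; pixel columns grow to the right and rows downward; lengths in m; the calibration is good to about 2 mm. A picture is of the moment at which its call begins. There is no depth.
- job.close_job(): hands the job in, once; it reports no verdict.
The state is a dict: "time": time; "qpos": joint angles; "joint_velocities": joint speeds; "joint_efforts": joint torques, N m; "tcp_pos": TCP position; "orientation": TCP orientation; "force": force on the tool from outside, world axes, zero at the start; "torque": the same for the moment, N m; "width": opening from 0.0 (shut) to 1.0 (fully open).
Only numpy, scipy, OpenCV 4.12 (cv2) and the standard library are available. Lean on these libraries where they do the work, as an engineer would, in place of code of your own. Each camera call takes 0.05 s, during which the arm holds its last target. There are 200 camera calls.

TASK

Slide the red thumb latch of the oil-mist box aside so that its sprung cover comes up, take the two finished steel blocks out and set them down side by side on the plywood board, and lay every steel guide rod flat on the floor of the box. Then push the cover down until the latch snaps over it, and with the cover latched press the oiler's white cap fully down and let it spring back up. Leave the other tools on the bench where they are.

Things in the scene. Friction and masses are not known exactly. Their poses are not given: they have to be found in the camera images.
- mist_box: Fixed oil-mist box on a dark base plate (y from -105 to 225 mm). Origin: on the bench under the centre of its green tray; x away from the robot, y to the left at zero yaw (yaw at most 0.2). Tray inside 160 x 160 mm, floor 8 mm and wall tops 52 mm above the bench, walls 5 mm. Cover hinged at the -y wall; latch on a ledge (top z 45 mm, y 85 to 135) outside the +y wall; oiler beyond that
- cover (a joint): Hinge of the cover, rad: 0 = shut, grows as it opens, 1.75 = fully open (a little past upright). A spring throws it fully open (torque about 0.5 N m at 0, 0.1 at 1.75) unless the latch holds it; when latched it reads about 0.01 to 0.02
- cover_hinge (a point): Point on the cover's hinge line, at the middle of the -y wall: 88 mm to -y of the tray centre and 53 mm above the bench; the hinge line runs along the box's x; the cover turns about +x
- cover_edge (a point): Middle of the cover's free edge, on its outer face. The cover is a 174 (x) x 178 mm solid plate, 6 mm thick (green frame, clear window); its outer face lies 6 mm outside the plane through the hinge line, the free edge 178 mm from that line. Open, it stands with its outer face toward -y of the box, edge about 230 mm above the bench
- latch (a joint): Slide of the thumb latch along the box's +x, m: 0 = home (holds the shut cover), 0.011 = fully aside; from about 0.009 the cover is free and springs up. A spring (2 to 4.2 N) drives it home when let go. Its tongue is bevelled on top: a cover pushed down (about 8 N at its edge) moves it aside and it snaps back over the cover's catch
- latch_tab (a point): Red ribbed tab of the latch, 12 mm (box x) x 18 mm (box y), from 48 to 82 mm above the bench; the point is on its centre line 70 mm above the bench (12 mm under its top). Free space of 25 mm and more on both x sides of it; it can be pinched from above or pushed toward +x of the box
- cap (a joint): Push travel of the oiler's white nozzle cap, m: 0 = up, 0.007 = fully down; spring 2.3 N at the start, 5.4 N fully down, returns by itself. Counts as pressed beyond 0.0055
- cap_top (a point): Centre of the top face of the oiler's white cap (28 mm across), 122 mm above the bench when up; pushed straight down. The aluminium canister under it (49 mm across, foot 58 mm) stands at x = 20, y = 195 mm of the box
- block_1: One of two finished steel gauge blocks, grey, 35 (x) x 60 (y) x 22 mm, two dark holes; both lie flat in the box at the start, side by side along the box's y, 10 to 20 mm apart; about 0.35 kg; origin at the centre of its underside
- block_2: One of two finished steel gauge blocks, grey, 35 (x) x 60 (y) x 22 mm, two dark holes; both lie flat in the box at the start, side by side along the box's y, 10 to 20 mm apart; about 0.35 kg; origin at the centre of its underside
- drip_board: Fixed plywood board 110 (x) x 150 (y) mm, 8 mm thick, flat on the bench to the left; origin at the centre of its underside, so its top is 8 mm above
- rod_1: Steel guide rod, 9 mm thick, 117 mm long along its own y, lies flat (does not roll), 80 g; origin at the centre of its underside. Two or three rods are present; the missing one reads None
- rod_2: Steel guide rod, 9 mm thick, 117 mm long along its own y, lies flat (does not roll), 80 g; origin at the centre of its underside. Two or three rods are present; the missing one reads None
- rod_3: Steel guide rod, 9 mm thick, 117 mm long along its own y, lies flat (does not roll), 80 g; origin at the centre of its underside. Two or three rods are present; the missing one reads None
- pliers: Pliers with red handles lying to the right, bystander
- flat_file: Flat file with a wooden handle, lying at the right, bystander
Not all that is in view belongs to the job. What is shaped like the rod_3 but green or pink is not meant.

How it is judged:
By the outcome, as a careful person would: the job done as asked, in the order asked, and still so for the second after the job is handed in, with the robot touching nothing.
Of rod_1, rod_2, rod_3 only 2 to 3 are there at a start; the rules pass over those that are not, and their reading is None.
At some moment in a run one of rod_1, rod_2, rod_3 may be knocked a few centimetres aside while the robot is not near it.
It also fails if it takes over 192 s, if anything falls off the work surface, if the arm or the gripper's body presses on something with over 40 N, if the wrist force passes 120 N, or if a joint passes its speed limit or range.

## Working session

There is one attempt and no reset: what is moved stays moved. The work goes in short steps, Python scripts to look and compute and a tool call to move; the robot and the scene stay as the last step left them, time stands still between calls to the robot, and variables do not carry over. Pictures are saved under pics/ and viewed, about 12 in all and at most 16, crops included, and the job is handed in when it is done.

Besides the shell and the picture viewer there is one more tool, called after "Call:" by a JSON object that holds its "name" and its "arguments". carry_out: Moves the arm, as the interface text tells. Its arguments: {"type":"object","properties":{"targets":{"type":"string"},"grip_force":{"type":"number"}},"required":["targets"]}

```bash
mkdir -p pics; cat > h.py <<'E'
import numpy as np, cv2
from bench import status, cams, job
def cap(n):
    d=cams.capture(n); return d["img"],np.array(d["mtx"]),np.array(d["extrinsics"])
def save(img,f,scale=1,crop=None):
    if crop: img=img[crop[1]:crop[3],crop[0]:crop[2]]
    cv2.imwrite("pics/"+f,cv2.cvtColor(cv2.resize(img,None,fx=scale,fy=scale,interpolation=cv2.INTER_CUBIC),cv2.COLOR_RGB2BGR))
def ray(K,E,u,v):
    d=E[:3,:3]@np.linalg.solve(K,[u,v,1.]); return E[:3,3],d/np.linalg.norm(d)
def onz(K,E,u,v,z):
    o,d=ray(K,E,u,v); return o+d*(z-o[2])/d[2]
def proj(K,E,p):
    c=E[:3,:3].T@(np.asarray(p)-E[:3,3]); q=K@c; return q[:2]/q[2]
E
python3 - <<'E'
from h import *
s=status.sense(); print(s)
for n in("top","side"):
    i,K,E=cap(n); save(i,n+"0.png",1.4); print(n,K.round(1).tolist(),E.round(3).tolist())
E
```

```text
{'time': 0.0, 'qpos': array([-1.40517641e+00,  3.26966868e-01, -1.93567904e-01,  1.05197045e+00,
        1.46224339e-05,  1.43658447e+00]), 'joint_velocities': array([-0.00036354,  0.0004939 , -0.00091427, -0.00085905,  0.00075979,
        0.00106195]), 'joint_efforts': array([-2.42015187e-03, -4.43397224e+01,  2.62442619e+01,  1.55725126e-02,
       -3.74264037e-04, -1.06488591e-05]), 'tcp_pos': array([ 0.16240966, -0.5251935 ,  0.40389511]), 'orientation': array([ 9.88783284e-01,  1.49354902e-01, -6.10743953e-06, -8.54459034e-04]), 'force': array([-2.55976856e-04,  6.14718277e-01, -5.93553979e-01]), 'torque': array([-0.00954905,  0.01175454, -0.03098236]), 'width': 0.9970320268575563}
top [[422.4, 0.0, 284.2], [0.0, 422.4, 208.7], [0.0, 0.0, 1.0]] [[-0.016, -0.99, 0.141, 0.317], [-0.999, 0.012, -0.033, -0.017], [0.031, -0.142, -0.989, 1.203], [0.0, 0.0, 0.0, 1.0]]
side [[390.1, 0.0, 279.1], [0.0, 390.1, 205.9], [0.0, 0.0, 1.0]] [[0.975, -0.111, 0.194, 0.236], [-0.222, -0.565, 0.795, -1.038], [0.022, -0.818, -0.575, 0.818], [0.0, 0.0, 0.0, 1.0]]
```

View pics/top0.png

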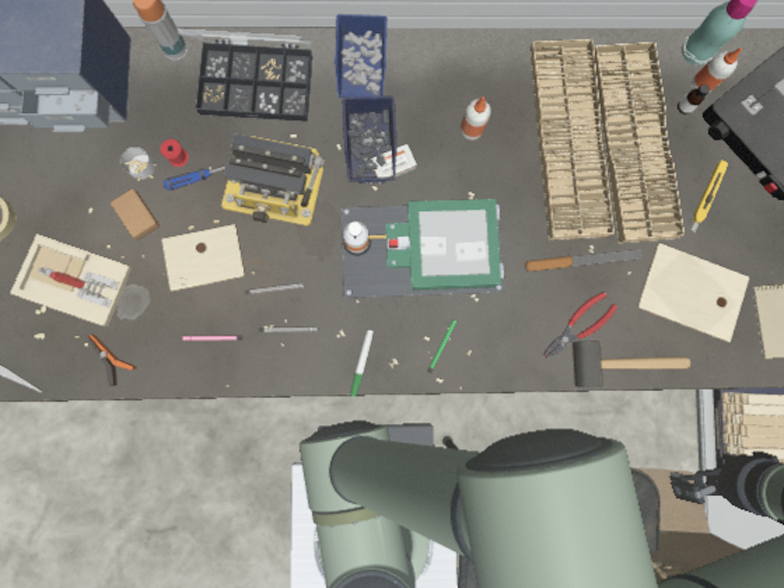

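View pics/side0.png

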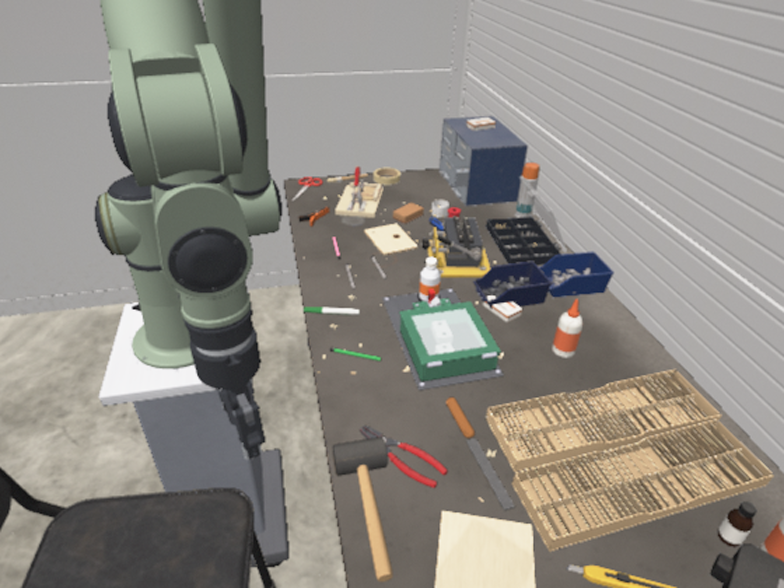

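Top view: the box is at (452,243), the latch at (398,243), and the oiler cap at (355,230). There are two plywood boards, at (203,258) on the left and (694,290) on the right; the task names the left one. The grey rod candidates are (275,289) and (289,329). The pink (212,338) and green (443,345) ones are decoys. I'll measure these and enlarge the rods.

```bash
python3 - <<'E'
from h import *
i,K,E=cap("top"); hsv=cv2.cvtColor(i,cv2.COLOR_RGB2HSV)
a=cv2.resize(i[160:290,100:260],None,fx=5,fy=4.5,interpolation=cv2.INTER_CUBIC)
save(cv2.resize(i[180:260,160:240],None,fx=5,fy=5,interpolation=cv2.INTER_CUBIC),"a.png")
b=cv2.resize(i[135:215,240:360],None,fx=3.3,fy=5,interpolation=cv2.INTER_CUBIC)[:400,:396]
save(np.hstack([cv2.resize(i[180:260,160:240],(400,400),interpolation=cv2.INTER_CUBIC),cv2.resize(i[135:215,240:320],(400,400),interpolation=cv2.INTER_CUBIC)]),"crop1.png")
def rect(m,z,name,roi):
    mm=np.zeros_like(m); x0,y0,x1,y1=roi; mm[y0:y1,x0:x1]=m[y0:y1,x0:x1]
    cs,_=cv2.findContours(mm,cv2.RETR_EXTERNAL,cv2.CHAIN_APPROX_NONE)
    for c in cs:
        if cv2.contourArea(c)<25: continue
        P=np.array([onz(K,E,u,v,z)[:2] for u,v in c[:,0]],np.float32)*1000
        r=cv2.minAreaRect(P); print(name,np.round(c[:,0].mean(0)),"c",np.round(r[0],1),"size",np.round(r[1],1),"ang",round(r[2],1))
H,S,V=[hsv[...,k] for k in range(3)]
g=((H>65)&(H<95)&(S>100)).astype(np.uint8)
rect(g,0.058,"green",(240,130,370,215))
red=(((H<8)|(H>172))&(S>150)&(V>90)).astype(np.uint8); rect(red,0.082,"red",(265,160,300,185))
w=((S<40)&(V>190)).astype(np.uint8); rect(w,0.122,"white",(240,150,275,185))
wood=((H>10)&(H<30)&(S>25)&(V>180)).astype(np.uint8)
rect(wood,0.008,"wood",(110,155,180,212)); rect(wood,0.008,"wood",(450,170,540,245))
gr=((S<40)&(V>110)&(V<230)).astype(np.uint8); rect(gr,0.009,"rod",(165,190,235,245))
rect(w,0.030,"win/blocks",(300,150,352,200))
E
```

```text
white [254. 167.] c [581.6  26.8] size [43.1 41.4] ang 45.2
wood [144. 183.] c [565.  341.1] size [110.2 150.6] ang 11.3
wood [495. 209.] c [ 481.4 -669.9] size [200.4 146.4] ang 67.9
rod [196. 216.] c [466.7 184.8] size [197.7 154.4] ang 89.4
win/blocks [324. 173.] c [ 586.2 -170.3] size [131.6 137.5] ang 1.3
```

View pics/crop1.png

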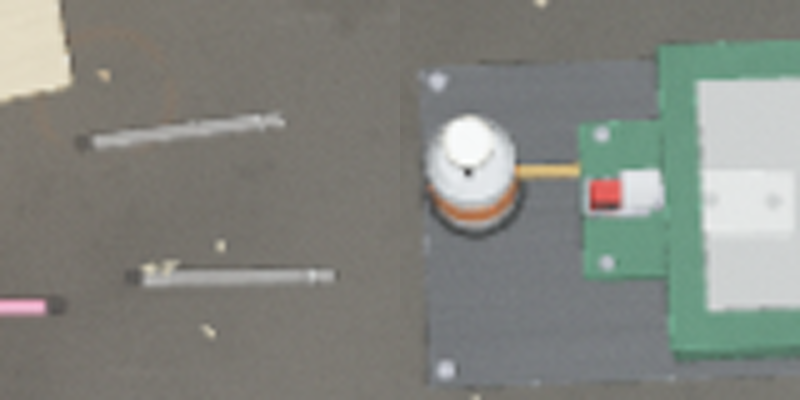

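The left board measures 110 x 151 mm, so it is the drip board. Both grey rods look alike and fit the description, and I see no third one so far. Next I refine the box and the rods.

```bash
python3 - <<'E'
from h import *
i,K,E=cap("top"); hsv=cv2.cvtColor(i,cv2.COLOR_RGB2HSV)
H,S,V=[hsv[...,k].astype(int) for k in range(3)]
print(hsv[150,352],hsv[173,281],hsv[169,290],hsv[215,195],hsv[206,195], i[206,200],i[235,208])
def blobs(m,z,name,roi,amin=20):
    mm=np.zeros(m.shape,np.uint8); x0,y0,x1,y1=roi; mm[y0:y1,x0:x1]=m[y0:y1,x0:x1]
    cs,_=cv2.findContours(mm,cv2.RETR_EXTERNAL,cv2.CHAIN_APPROX_NONE)
    for c in cs:
        if len(c)<10: continue
        P=np.array([onz(K,E,u,v,z)[:2] for u,v in c[:,0]],np.float32)*1000
        r=cv2.minAreaRect(P); print(name,np.round(c[:,0].mean(0)),"c",np.round(r[0],1),"size",np.round(r[1],1),"ang",round(r[2],1))
gm=(H>60)&(H<100)&(S>90)
blobs(gm,0.059,"green",(292,130,375,215))
R,G,B=[i[...,k].astype(int) for k in range(3)]
blobs((R>150)&(G<90),0.082,"red",(265,160,300,185))
blobs((R>235)&(G>235)&(B>235),0.122,"cap",(240,150,275,185))
blobs(V>125,0.009,"rod",(172,198,222,212)); blobs((V>125)&(S<60),0.009,"rod",(184,228,232,240))
blobs((V>222)&(S<25),0.030,"blk",(295,155,352,195))
E
```

```text
[ 76  79 149] [  1 148 226] [ 94   8 223] [ 20  26 120] [ 15   6 172] [175 174 171] [171 170 167]
red [280. 175.] c [570.2 -43. ] size [12.2  3.7] ang 62.3
cap [253. 163.] c [592.8  26.1] size [18.3 21.5] ang 89.6
rod [197. 205.] c [506.5 192.4] size [ 31.8 108.3] ang 9.0
rod [206. 235.] c [416.3 162.5] size [106.6  14.1] ang 89.2
blk [336. 179.] c [ 568.1 -204.5] size [36.8 59.3] ang 3.6
blk [309. 175.] c [ 580. -129.] size [48.9 34.9] ang 89.4
```

```bash
python3 - <<'E'
from h import *
i,K,E=cap("top"); hsv=cv2.cvtColor(i,cv2.COLOR_RGB2HSV)
H,S,V=[hsv[...,k].astype(int) for k in range(3)]
R,G,B=[i[...,k].astype(int) for k in range(3)]
gm=((H>60)&(H<100)&(S>60)).astype(np.uint8)
gm[:, :296]=0; gm[:130]=0; gm[215:]=0; gm[:,375:]=0
c=max(cv2.findContours(gm,cv2.RETR_EXTERNAL,cv2.CHAIN_APPROX_NONE)[0],key=cv2.contourArea)
h=cv2.convexHull(c); ap=cv2.approxPolyDP(h,6,True)[:,0]
for p in ap: print(p, (onz(K,E,*p,0.059)[:2]*1000).round(1))
P=np.array([onz(K,E,u,v,0.059)[:2] for u,v in c[:,0]],np.float32)*1000
print(cv2.minAreaRect(P))
# red tab and white cap centroids
def cen(m,roi,z):
    x0,y0,x1,y1=roi; ys,xs=np.nonzero(m[y0:y1,x0:x1]); u,v=xs.mean()+x0,ys.mean()+y0
    print(len(xs),u,v,(onz(K,E,u,v,z)[:2]*1000).round(1))
cen((R>150)&(R-G>60)&(H<15),(272,165,292,182),0.082)
cen((R>225)&(B>225),(244,155,262,168),0.122)
# base plate screws & rods
gray=cv2.cvtColor(i,cv2.COLOR_RGB2GRAY).astype(int)
for roi in[(170,198,222,212),(182,228,232,242)]:
    x0,y0,x1,y1=roi; m=((V>130)&(S<35))[y0:y1,x0:x1]; ys,xs=np.nonzero(m); 
    pts=np.array([onz(K,E,u+x0,v+y0,.005)[:2] for u,v in zip(xs,ys)])*1000
    d=pts-np.median(pts,0); w,vv=np.linalg.eigh(d.T@d); t=d@vv[:,1]; n=d@vv[:,0]
    print("rod",len(xs),np.median(pts,0),vv[:,1],t.min(),t.max(),n.std())
E
```

```text
[353 142] [ 667.2 -251.2]
[357 202] [ 496.2 -255.6]
[296 206] [487.  -86.9]
[296 144] [662.5 -90.5]
((577.1250610351562, -169.83316040039062), (178.28897094726562, 170.28982543945312), 1.4418617486953735)
29 280.58620689655174 172.93103448275863 [574.8 -45.5]
73 253.52054794520546 163.12328767123287 [592.5  26.1]
rod 133 [498.53807673 192.31055143] [-0.09904706  0.99508275] -54.12822487290232 74.07641731645658 3.969408294150454
rod 134 [415.30708642 171.55204346] [0.0209732  0.99978004] -61.94611874329689 44.800269679752475 4.615608392014957
```

Call:
{"name": "carry_out", "arguments": {"targets": "1 -0.67 0 -0.6 255; 1 -0.67 0 -0.6 255; 1 -0.67 0 -0.6 255; 1 -0.67 0 -0.6 255; 1 -0.67 0 -0.6 255; 1 -0.67 0 -0.6 255; 1 -0.67 0 -0.6 255; 1 -0.67 0 -0.6 255; 1 -0.67 0 -0.6 255; 1 -0.67 0 -0.6 255"}}

```text
time: 1.08
tcp_pos: [0.2382, -0.4319, 0.4046]
orientation: [0.712, 0.702, 0.0, -0.0]
force: [-0.3, 0.7, 0.7]
width: -0.001
```

```bash
cat >> h.py <<'E'
BOX=np.array([.579,-.167]); YAW=.035
def b2w(x,y):
    c,s=np.cos(YAW),np.sin(YAW); return BOX+np.array([c*x-s*y,s*x+c*y])/1000
def w2b(p):
    c,s=np.cos(YAW),np.sin(YAW); d=(np.asarray(p)[:2]-BOX)*1000; return np.array([c*d[0]+s*d[1],-s*d[0]+c*d[1]])
def go(x,y,ztip,psi=np.pi/2+YAW,s=None):
    "tool shift in call units to put fingertip at world x,y,ztip"
    from scipy.spatial.transform import Rotation as R
    s=s or status.sense(); M=R.from_quat(s["orientation"]).as_matrix()
    tip=s["tcp_pos"]+M[:,2]*.173; d=M.T@(np.array([x,y,ztip])-tip)
    p=np.arctan2(M[1,0],M[0,0]); t=(p-psi+np.pi)%(2*np.pi)-np.pi
    print("tip",(tip*1000).round(1),"box",w2b(tip).round(1),"psi",round(p,3),"F",np.round(s["force"],1),"w",round(s["width"],3),"t",round(s["time"],2),"\n  shift",(d*10).round(3),"turn",round(np.degrees(t)/120,4))
E
python3 -c "
from h import *
go(*b2w(-35,127),.2)"
```

```text
tip [ 238.2 -431.8  231.6] box [-349.9 -252.7] psi 1.556 F [-0.3  0.7  0.7] w -0.001 t 1.08 
  shift [3.949 2.956 0.317] turn -0.0237
```

Call:
{"name": "carry_out", "arguments": {"targets": "0.4 0.3 0 -0.0237 255; 1 0.74 0 -0.0237 255; 1 0.74 0 -0.0237 255; 1 0.74 0 -0.0237 255"}}

```text
time: 1.42
tcp_pos: [0.3167, -0.3286, 0.4045]
orientation: [0.694, 0.72, 0.002, -0.001]
force: [-1.0, 0.3, -1.3]
width: 0.002
```

Call:
{"name": "carry_out", "arguments": {"targets": "1 0.74 0 0 255; 1 0.74 0 0 255; 1 0.74 0 0 255"}}

```text
time: 1.67
tcp_pos: [0.3858, -0.2306, 0.4048]
orientation: [0.698, 0.717, -0.0, 0.0]
force: [0.2, -1.3, -0.0]
width: 0.002
```

Call:
{"name": "carry_out", "arguments": {"targets": "1 0.74 0 0 255; 1 0.74 0 0 255; 1 0.74 0 0 255"}}

```text
time: 1.92
tcp_pos: [0.4572, -0.1278, 0.4049]
orientation: [0.697, 0.717, -0.0, 0.0]
force: [1.3, -1.0, -0.0]
width: 0.0
```

Call:
{"name": "carry_out", "arguments": {"targets": "1 0.5 0 0 255; 1 0.5 0 0 255; 1 0.5 0 0 255; 1 0.5 0 0 255"}}

```text
time: 2.25
tcp_pos: [0.5052, -0.0241, 0.4046]
orientation: [0.695, 0.719, 0.001, -0.0]
force: [0.7, -0.8, -0.1]
width: -0.002
```

```bash
python3 -c "
from h import *
go(*b2w(-35,127),.065)
i,K,E=cap('top'); 
i2,K2,E2=cap('side')
for n,k,e in(('t',K,E),('s',K2,E2)): print(n,[proj(k,e,[*b2w(*p),z]).round(0) for p,z in(((0,121),.082),((20,195),.122))])
save(np.hstack([i[100:240,220:400],i2[150:290,220:400]]),'p1.png',2.2)"
```

```text
tip [505.4 -23.8 231.6] box [-68.6 145.7] psi 1.606 F [ 0.7 -0.8 -0.1] w -0.002 t 2.25 
  shift [-0.189  0.334  1.666] turn 0.0
t [array([281., 173.]), array([253., 163.])]
s [array([308., 207.]), array([307., 185.])]
```

View pics/p1.png

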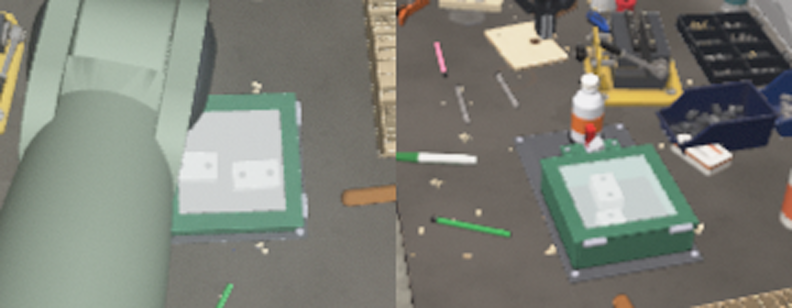

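Side view: the red tab top is at crop (590,128) and the cap at (587,78), against predictions of (590,125) and (587,77). The box pose holds, so I go down beside the latch.

Call:
{"name": "carry_out", "arguments": {"targets": "-0.19 0.334 0.4 0 255; -0.19 0.334 0.8 0 255; -0.19 0.334 1 0 255; -0.19 0.334 1 0 255"}}

```text
time: 2.68
tcp_pos: [0.5349, -0.0474, 0.2991]
orientation: [0.698, 0.716, -0.003, -0.004]
force: [-1.0, 0.2, 0.4]
width: -0.0
```

Call:
{"name": "carry_out", "arguments": {"targets": "0 0 0.4 0 255; 0 0 0.66 0 255; 0 0 0.66 0 255; 0 0 0.66 0 255"}}

```text
time: 3.02
tcp_pos: [0.537, -0.0468, 0.2393]
orientation: [0.697, 0.717, -0.001, -0.001]
force: [0.9, -0.0, 0.2]
width: -0.003
```

Call:
{"name": "carry_out", "arguments": {"targets": "0 0.1 0 0 255; 0 0.15 0 0 255; 0 0.2 0 0 255; 0 0.2 0 0 255"}}

```text
time: 3.35
tcp_pos: [0.5587, -0.0458, 0.2407]
orientation: [0.697, 0.717, 0.001, 0.001]
force: [-1.2, -0.7, 1.2]
width: -0.004
```

```bash
python3 -c "
from h import *
go(*b2w(-35,127),.065)"
```

```text
tip [559.1 -46.   67.7] box [-15.6 121.7] psi 1.599 F [-1.2 -0.7  1.2] w -0.004 t 3.35 
  shift [ 0.052 -0.194  0.026] turn -0.0031
```

Call:
{"name": "carry_out", "arguments": {"targets": "0.05 0.05 0.03 0 255; 0.05 0.1 0.03 0 255; 0.05 0.12 0.03 0 255; 0.05 0.14 0.03 0 255; 0.05 0.16 0.03 0 255; 0.05 0.16 0.03 0 255; 0.05 0.16 0.03 0 255"}}

```text
time: 3.93
tcp_pos: [0.5694, -0.0394, 0.2352]
orientation: [0.697, 0.717, -0.004, -0.004]
force: [-17.6, -1.7, 15.5]
width: -0.003
```

```bash
python3 -c "
from h import *
go(*b2w(-35,127),.065)
i2,K2,E2=cap('side'); save(i2[130:290,200:400],'p2.png',2.5)"
```

```text
tip [567.5 -39.4  62.2] box [ -7.  127.9] psi 1.599 F [-17.6  -1.7  15.5] w -0.003 t 3.93 
  shift [-0.011 -0.28  -0.025] turn -0.003
```

View pics/p2.png

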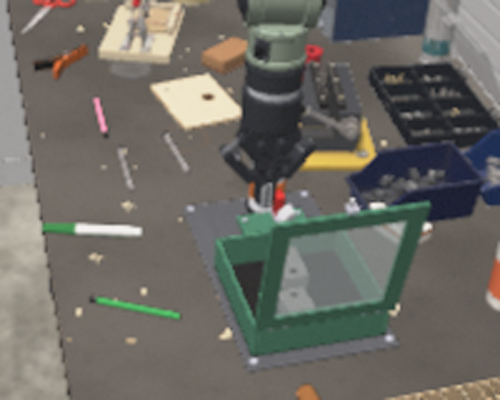

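The cover is up (its edge is near (430,205) in the crop). I retreat, then look inside the box.

Call:
{"name": "carry_out", "arguments": {"targets": "0 -0.3 0 0 255; 0 -0.3 0 0 255; 0 -0.3 -0.5 0 100; 0 -0.3 -1 0 100; 0 -0.3 -1 0 100"}}

```text
time: 4.4
tcp_pos: [0.5452, -0.0407, 0.3405]
orientation: [0.697, 0.717, 0.002, 0.003]
force: [1.4, 0.2, 0.4]
width: 0.416
```

Call:
{"name": "carry_out", "arguments": {"targets": "0.5 0 -0.7 0 100; 1 0 -0.8 0 100; 1 0 -0.8 0 100; 1 0 -0.8 0 100"}}

```text
time: 4.73
tcp_pos: [0.5415, 0.0635, 0.4202]
orientation: [0.695, 0.719, 0.004, 0.002]
force: [0.6, -0.7, -0.8]
width: 0.611
```

Call:
{"name": "carry_out", "arguments": {"targets": "0.5 0 0 0 100; 1 0 0 0 100; 1 0 0 0 100; 1 0 0 0 100"}}

```text
time: 5.07
tcp_pos: [0.5376, 0.1626, 0.4154]
orientation: [0.695, 0.719, 0.001, -0.0]
force: [-0.3, -1.2, -0.5]
width: 0.609
```

```bash
python3 -c "
from h import *
go(*b2w(0,0),.2)
i,K,E=cap('top'); save(i[120:230,240:380],'p3.png',5)
hsv=cv2.cvtColor(i,cv2.COLOR_RGB2HSV); print([proj(K,E,[*b2w(*p),.052]).round(0).tolist() for p in((80,80),(80,-80),(-80,-80),(-80,80))])"
```

```text
tip [537.7 162.9 242.4] box [-29.8 331.1] psi 1.605 F [-0.3 -1.2 -0.5] w 0.609 t 5.07 
  shift [-3.312  0.301  0.418] turn -0.0005
[[294.0, 147.0], [350.0, 145.0], [354.0, 200.0], [297.0, 203.0]]
```

View pics/p3.png

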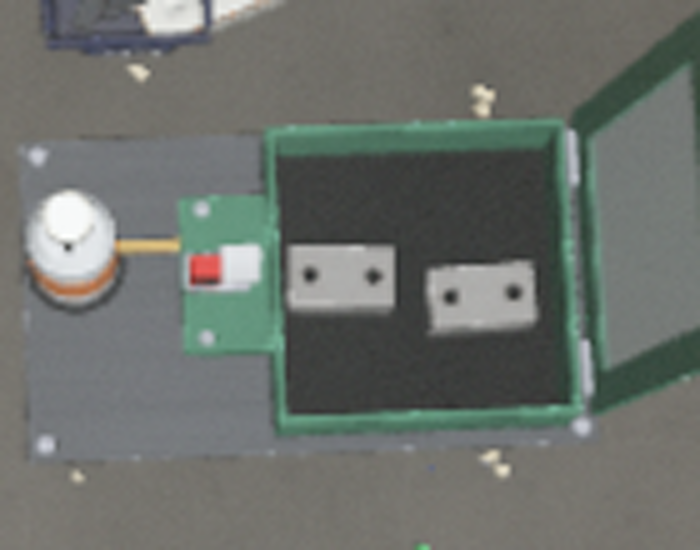

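The box is open with two blocks in it, at crop (340,278) and (483,298), and no rod inside. I measure the blocks.

```bash
cat >> h.py <<'E'
def blobs(m,z,roi,K,E,amin=30):
    x0,y0,x1,y1=roi; mm=np.zeros(m.shape,np.uint8); mm[y0:y1,x0:x1]=m[y0:y1,x0:x1]; out=[]
    for c in cv2.findContours(mm,cv2.RETR_EXTERNAL,cv2.CHAIN_APPROX_NONE)[0]:
        if cv2.contourArea(c)<amin: continue
        P=np.array([onz(K,E,u,v,z)[:2] for u,v in cv2.convexHull(c)[:,0]],np.float32)*1000
        r=cv2.minAreaRect(P); out.append(r)
        print("px",c[:,0].mean(0).round(),"c",np.round(r[0],1),"size",np.round(r[1],1),"ang",round(r[2],1),"box",w2b(np.array(r[0])/1000).round(1))
    return out
E
python3 -c "
from h import *
i,K,E=cap('top'); h=cv2.cvtColor(i,cv2.COLOR_RGB2HSV)
blobs((h[...,2]>140)&(h[...,1]<30),.030,(296,150,350,200),K,E)"
```

```text
px [336. 179.] c [ 568.4 -204.7] size [36.1 59. ] ang 3.6 box [-11.9 -37.3]
px [308. 175.] c [ 580.  -124.7] size [57.4 34.9] ang 89.4 box [ 2.5 42.2]
```

```bash
python3 -c "
from h import *
go(.581,-.125,.1,np.pi/2-.01)"
```

```text
tip [537.8 159.6 242.2] box [-29.7 327.8] psi 1.601 F [-0.6 -1.4 -0.2] w 0.608 t 5.17 
  shift [-2.857  0.345  1.423] turn 0.0193
```

Call:
{"name": "carry_out", "arguments": {"targets": "-0.4 0.14 0 0.0193 70; -0.8 0.28 0 0.0193 70; -1 0.34 0 0.0193 70; -1 0.34 0 0.0193 70"}}

```text
time: 5.5
tcp_pos: [0.576, 0.0546, 0.4153]
orientation: [0.714, 0.7, -0.0, 0.001]
force: [-0.2, -0.3, 0.1]
width: 0.727
```

Call:
{"name": "carry_out", "arguments": {"targets": "-0.4 0 0 0 70; -0.8 0 0 0 70; -1 0 0 0 70"}}

```text
time: 5.75
tcp_pos: [0.573, -0.0438, 0.4154]
orientation: [0.713, 0.702, -0.001, 0.0]
force: [0.8, 0.4, -0.1]
width: 0.727
```

Call:
{"name": "carry_out", "arguments": {"targets": "-0.4 0 0.2 0 70; -0.85 0 0.6 0 70; -0.85 0 1 0 70; -0.85 0 1 0 70; -0.85 0 1 0 70"}}

```text
time: 6.17
tcp_pos: [0.57, -0.1267, 0.3112]
orientation: [0.713, 0.701, -0.002, -0.004]
force: [-1.5, 0.5, 0.6]
width: 0.727
```

```bash
python3 -c "
from h import *
go(.581,-.125,.011,np.pi/2-.01)"
```

```text
tip [ 568.7 -126.2  138.2] box [-8.9 41.1] psi 1.555 F [-1.5  0.5  0.6] w 0.727 t 6.17 
  shift [0.011 0.132 1.271] turn -0.0028
```

Call:
{"name": "carry_out", "arguments": {"targets": "0.01 0.11 0.2 -0.003 70; 0.01 0.11 0.5 -0.003 70; 0.01 0.11 0.7 -0.003 70; 0.01 0.11 0.7 -0.003 70; 0.01 0.11 0.7 -0.003 70; 0.01 0.11 0.7 -0.003 70"}}

```text
time: 6.67
tcp_pos: [0.5841, -0.1241, 0.2477]
orientation: [0.709, 0.705, 0.001, 0.001]
force: [-0.3, -0.5, 1.0]
width: 0.727
```

```bash
python3 -c "
from h import *
go(.581,-.125,.011,np.pi/2-.01)"
```

```text
tip [ 584.6 -124.3   74.7] box [ 7.1 42.5] psi 1.565 F [-0.3 -0.5  1. ] w 0.727 t 6.67 
  shift [-0.007 -0.037  0.637] turn 0.0022
```

Call:
{"name": "carry_out", "arguments": {"targets": "0 -0.02 0.3 0 70; 0 -0.02 0.5 0 70; 0 -0.02 0.63 0 70; 0 -0.02 0.63 0 70; 0 -0.02 0.63 0 70; 0 -0.02 0.63 0 70"}}

```text
time: 7.17
tcp_pos: [0.5825, -0.1244, 0.1848]
orientation: [0.709, 0.705, 0.001, 0.001]
force: [1.1, 0.5, 1.2]
width: 0.726
```

```bash
python3 -c "
from h import *
go(.581,-.125,.011,np.pi/2-.01)"
```

```text
tip [ 583.  -124.5   11.8] box [ 5.5 42.3] psi 1.565 F [1.1 0.5 1.2] w 0.726 t 7.17 
  shift [-0.005 -0.02   0.008] turn 0.0022
```

Call:
{"name": "carry_out", "arguments": {"targets": "0 0 0 0 180; 0 0 0 0 180; 0 0 0 0 180; 0 0 0 0 180; 0 0 0 0 180; 0 0 0 0 180; 0 0 0 0 180; 0 0 0 0 180", "grip_force": 60}}

```text
time: 7.83
tcp_pos: [0.5817, -0.1242, 0.1843]
orientation: [0.709, 0.705, 0.0, 0.001]
force: [-1.4, -0.4, 7.1]
width: 0.396
```

Call:
{"name": "carry_out", "arguments": {"targets": "0 0 -0.3 0 180; 0 0 -0.6 0 180; 0 0 -1 0 180; 0 0 -1 0 180; 0 0 -1 0 180; 0 0 -1 0 180"}}

```text
time: 8.33
tcp_pos: [0.5809, -0.1238, 0.2823]
orientation: [0.709, 0.705, -0.0, -0.0]
force: [-0.3, -0.1, -3.5]
width: 0.396
```

```bash
python3 -c "
from h import *
go(.565,.341,.15,np.pi/2+.197)"
```

```text
tip [ 580.8 -123.8  109.3] box [ 3.3 43.1] psi 1.565 F [-0.3 -0.1 -3.5] w 0.396 t 8.33 
  shift [ 4.647 -0.184 -0.406] turn -0.0967
```

Call:
{"name": "carry_out", "arguments": {"targets": "0 0 -0.35 0 180; 0.35 0 -0.65 0 180; 0.75 0 -0.65 -0.03 180; 1 0 -0.65 -0.0967 180; 1 0 -0.65 -0.0967 180"}}

```text
time: 8.75
tcp_pos: [0.5808, -0.0194, 0.3461]
orientation: [0.63, 0.776, 0.0, -0.002]
force: [-1.1, -1.4, -4.7]
width: 0.394
```

```bash
python3 -c "
from h import *
go(.558,.374,.06,np.pi/2+.197)"
```

```text
tip [580.2 -18.8 173.1] box [  6.4 148. ] psi 1.777 F [-1.1 -1.4 -4.7] w 0.394 t 8.75 
  shift [3.885 0.591 1.145] turn 0.0045
```

Call:
{"name": "carry_out", "arguments": {"targets": "0.4 0.06 0 0.004 180; 0.8 0.12 0 0.004 180; 1 0.15 0 0.004 180; 1 0.15 0 0.004 180"}}

```text
time: 9.08
tcp_pos: [0.5756, 0.0807, 0.3452]
orientation: [0.636, 0.772, -0.001, -0.002]
force: [-0.6, 0.2, -3.0]
width: 0.395
```

Call:
{"name": "carry_out", "arguments": {"targets": "0.4 0.06 0 0 180; 0.8 0.12 0 0 180; 1 0.15 0 0 180"}}

```text
time: 9.33
tcp_pos: [0.5721, 0.1803, 0.3455]
orientation: [0.637, 0.771, -0.001, -0.002]
force: [-0.4, -0.5, -2.9]
width: 0.391
```

Call:
{"name": "carry_out", "arguments": {"targets": "0.4 0.06 0 0 180; 0.8 0.12 0 0 180; 1 0.15 0 0 180"}}

```text
time: 9.58
tcp_pos: [0.5681, 0.2819, 0.3453]
orientation: [0.637, 0.771, -0.001, -0.002]
force: [0.0, 0.1, -3.5]
width: 0.396
```

Call:
{"name": "carry_out", "arguments": {"targets": "0.4 0.06 0.3 0 180; 0.88 0.14 0.7 0 180; 0.88 0.14 1 0 180; 0.88 0.14 1 0 180; 0.88 0.14 1 0 180; 0.88 0.14 1 0 180"}}

```text
time: 10.08
tcp_pos: [0.5659, 0.367, 0.2458]
orientation: [0.638, 0.77, -0.002, -0.0]
force: [-0.1, 0.2, -2.9]
width: 0.395
```

```bash
python3 -c "
from h import *
go(.558,.374,.0125,np.pi/2+.197)"
```

```text
tip [565.2 366.5  72.8] box [  4.9 533.6] psi 1.759 F [-0.1  0.2 -2.9] w 0.395 t 10.08 
  shift [ 0.089 -0.055  0.603] turn -0.0043
```

Call:
{"name": "carry_out", "arguments": {"targets": "0.08 -0.06 0.25 -0.004 180; 0.08 -0.06 0.45 -0.004 180; 0.08 -0.06 0.55 -0.004 180; 0.08 -0.06 0.59 -0.004 180; 0.08 -0.06 0.6 -0.004 180; 0.08 -0.06 0.6 -0.004 180"}}

```text
time: 10.58
tcp_pos: [0.5599, 0.3744, 0.1891]
orientation: [0.635, 0.773, 0.001, 0.001]
force: [0.0, 0.7, -2.8]
width: 0.393
```

```bash
python3 -c "
from h import *
go(.558,.374,.0125,np.pi/2+.197)"
```

```text
tip [560.3 374.5  16.1] box [2.000e-01 5.418e+02] psi 1.767 F [ 0.   0.7 -2.8] w 0.393 t 10.58 
  shift [-0.001 -0.023  0.036] turn -0.0006
```

Call:
{"name": "carry_out", "arguments": {"targets": "0 -0.01 0.04 0 180; 0 -0.01 0.04 0 180; 0 -0.01 0.04 0 180; 0 -0.01 0.04 0 180"}}

```text
time: 10.92
tcp_pos: [0.5581, 0.3747, 0.1844]
orientation: [0.634, 0.773, 0.0, 0.0]
force: [-0.6, -1.1, -0.5]
width: 0.39
```

Call:
{"name": "carry_out", "arguments": {"targets": "0 0 0 0 80; 0 0 0 0 80; 0 0 0 0 80; 0 0 -0.3 0 70; 0 0 -0.6 0 70; 0 0 -1 0 70; 0 0 -1 0 70"}}

```text
time: 11.5
tcp_pos: [0.5604, 0.3762, 0.2924]
orientation: [0.634, 0.773, 0.006, 0.002]
force: [1.1, 1.2, 0.1]
width: 0.723
```

Call:
{"name": "carry_out", "arguments": {"targets": "-0.4 0 -0.4 0 70; -0.8 0 -0.4 0 70; -1 0 -0.4 0 70; -1 0 -0.4 0 70"}}

```text
time: 11.83
tcp_pos: [0.5791, 0.2723, 0.3256]
orientation: [0.636, 0.771, 0.001, 0.002]
force: [0.6, -0.2, -0.2]
width: 0.726
```

Call:
{"name": "carry_out", "arguments": {"targets": "-0.4 0 0 0 70; -0.8 0 0 0 70; -1 0 0 0 70; -1 0 0 0 70"}}

```text
time: 12.17
tcp_pos: [0.598, 0.1749, 0.3239]
orientation: [0.636, 0.772, -0.0, 0.001]
force: [-1.0, -0.1, -0.5]
width: 0.721
```

```bash
python3 -c "
from h import *
go(.5695,-.2045,.11,np.pi/2+.06)"
```

```text
tip [598.2 174.7 150.9] box [ 31.2 340.8] psi 1.763 F [-1.  -0.1 -0.5] w 0.721 t 12.17 
  shift [-3.667 -1.005  0.413] turn 0.0629
```

Call:
{"name": "carry_out", "arguments": {"targets": "-0.4 -0.1 0 0.0629 70; -0.8 -0.2 0 0.0629 70; -1 -0.27 -0.1 0.0629 70; -1 -0.27 -0.1 0.0629 70"}}

```text
time: 12.5
tcp_pos: [0.5903, 0.0722, 0.335]
orientation: [0.685, 0.728, 0.0, 0.001]
force: [1.2, 0.5, 0.8]
width: 0.728
```

Call:
{"name": "carry_out", "arguments": {"targets": "-0.4 -0.05 0 0 70; -0.8 -0.1 0 0 70; -1 -0.13 0 0 70"}}

```text
time: 12.75
tcp_pos: [0.5839, -0.027, 0.3339]
orientation: [0.684, 0.73, 0.0, 0.001]
force: [-0.1, 0.1, 0.1]
width: 0.724
```

Call:
{"name": "carry_out", "arguments": {"targets": "-0.4 -0.05 0 0 70; -0.8 -0.1 0 0 70; -1 -0.13 0 0 70; -1 -0.13 0 0 70"}}

```text
time: 13.08
tcp_pos: [0.5776, -0.129, 0.3338]
orientation: [0.685, 0.728, -0.0, 0.001]
force: [-0.8, 0.3, -0.2]
width: 0.732
```

```bash
python3 -c "
from h import *
go(.5695,-.2045,.06,np.pi/2+.06)"
```

```text
tip [ 577.9 -129.2  160.8] box [ 0.2 37.8] psi 1.632 F [-0.8  0.3 -0.2] w 0.732 t 13.08 
  shift [-0.745 -0.131  1.008] turn 0.0005
```

Call:
{"name": "carry_out", "arguments": {"targets": "-0.4 -0.07 0 0 70; -0.74 -0.13 0.2 0 70; -0.74 -0.13 0.6 0 70; -0.74 -0.13 1 0 70; -0.74 -0.13 1 0 70; -0.74 -0.13 1 0 70; -0.74 -0.13 1 0 70"}}

```text
time: 13.67
tcp_pos: [0.5702, -0.1998, 0.2353]
orientation: [0.683, 0.73, 0.0, 0.001]
force: [-0.4, -0.0, 0.5]
width: 0.729
```

```bash
python3 -c "
from h import *
go(.5695,-.2045,.013,np.pi/2+.06)"
```

```text
tip [ 570.5 -199.8   62.3] box [ -9.7 -32.5] psi 1.638 F [-0.4 -0.   0.5] w 0.729 t 13.67 
  shift [-0.046 -0.014  0.493] turn 0.0033
```

Call:
{"name": "carry_out", "arguments": {"targets": "-0.04 -0.01 0.3 0.003 70; -0.04 -0.01 0.49 0.003 70; -0.04 -0.01 0.49 0.003 70; -0.04 -0.01 0.49 0.003 70; -0.04 -0.01 0.49 0.003 70"}}

```text
time: 14.08
tcp_pos: [0.5698, -0.2049, 0.1874]
orientation: [0.686, 0.728, 0.001, 0.002]
force: [0.2, -0.5, 0.3]
width: 0.723
```

Call:
{"name": "carry_out", "arguments": {"targets": "0 0 0 0 180; 0 0 0 0 180; 0 0 0 0 180; 0 0 0 0 180; 0 0 0 0 180; 0 0 0 0 180; 0 0 0 0 180; 0 0 0 0 180"}}

```text
time: 14.75
tcp_pos: [0.569, -0.2051, 0.1867]
orientation: [0.686, 0.728, 0.0, 0.001]
force: [-0.4, 0.8, 7.4]
width: 0.395
```

Call:
{"name": "carry_out", "arguments": {"targets": "0 0 -0.3 0 180; 0 0 -0.6 0 180; 0 0 -1 0 180; 0 0 -1 0 180; 0 0 -1 0 180"}}

```text
time: 15.17
tcp_pos: [0.5694, -0.2053, 0.2876]
orientation: [0.686, 0.728, 0.001, 0.003]
force: [-0.2, -0.4, -3.8]
width: 0.393
```

Call:
{"name": "carry_out", "arguments": {"targets": "0 0 -0.3 0 180; 0.4 0 -0.6 0 180; 0.8 0 -0.6 0 180; 1 0 -0.6 -0.03 180; 1 0 -0.6 -0.06 180; 1 0 -0.6 -0.06 180"}}

```text
time: 15.67
tcp_pos: [0.5615, -0.1031, 0.3431]
orientation: [0.637, 0.77, -0.001, -0.002]
force: [-0.1, -0.6, -4.2]
width: 0.395
```

```bash
python3 -c "
from h import *
go(.572,.3075,.06,np.pi/2+.197)"
```

```text
tip [ 561.  -103.   170.1] box [-15.8  64.6] psi 1.759 F [-0.1 -0.6 -4.2] w 0.395 t 15.67 
  shift [4.01  0.88  1.104] turn -0.0041
```

Call:
{"name": "carry_out", "arguments": {"targets": "0.4 0.09 0 -0.004 180; 0.8 0.18 0 -0.004 180; 1 0.22 0 -0.004 180; 1 0.22 0 -0.004 180"}}

```text
time: 16.0
tcp_pos: [0.565, 0.0004, 0.3431]
orientation: [0.635, 0.773, -0.0, -0.002]
force: [-0.1, 0.3, -3.4]
width: 0.392
```

Call:
{"name": "carry_out", "arguments": {"targets": "0.4 0.09 0 0 180; 0.8 0.18 0 0 180; 1 0.22 0 0 180"}}

```text
time: 16.25
tcp_pos: [0.568, 0.1016, 0.3433]
orientation: [0.636, 0.772, 0.0, -0.001]
force: [-0.6, 1.1, -3.5]
width: 0.394
```

Call:
{"name": "carry_out", "arguments": {"targets": "0.4 0.09 0 0 180; 0.8 0.18 0 0 180; 1 0.22 0 0 180; 1 0.22 0 0 180"}}

```text
time: 16.58
tcp_pos: [0.5704, 0.2051, 0.3432]
orientation: [0.635, 0.773, -0.0, -0.001]
force: [0.4, -0.5, -3.6]
width: 0.396
```

Call:
{"name": "carry_out", "arguments": {"targets": "0.4 0.09 0 0 180; 0.8 0.18 0.3 0 180; 1 0.22 0.7 0 180; 1 0.22 1 0 180; 1 0.22 1 0 180; 1 0.22 1 0 180; 1 0.22 1 0 180"}}

```text
time: 17.17
tcp_pos: [0.5738, 0.3031, 0.2451]
orientation: [0.637, 0.771, -0.0, 0.0]
force: [0.7, -0.4, -2.5]
width: 0.386
```

```bash
python3 -c "
from h import *
go(.572,.3075,.0145,np.pi/2+.197)
i,K,E=cap('top'); save(i[140:260,90:240],'p4.png',4)"
```

```text
tip [573.8 303.   72.1] box [ 11.3 469.9] psi 1.762 F [ 0.7 -0.4 -2.5] w 0.386 t 17.17 
  shift [ 0.048 -0.009  0.576] turn -0.003
```

View pics/p4.png

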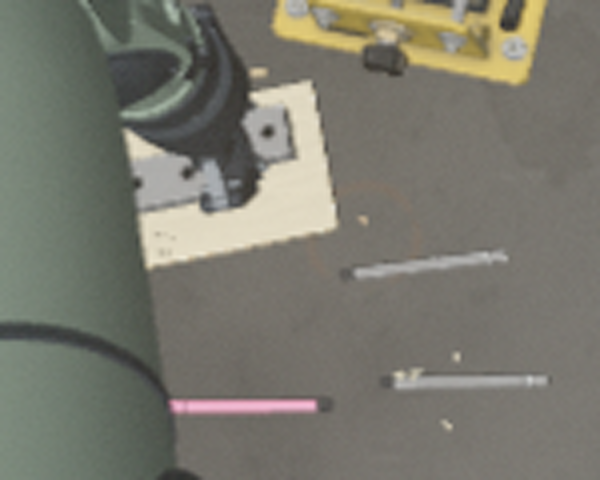

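The placed block is on the board at about (165,182), and the held one hovers at (268,135). Both rods are still where they were. Lower and release.

Call:
{"name": "carry_out", "arguments": {"targets": "0.05 -0.01 0.25 0 180; 0.05 -0.01 0.45 0 180; 0.05 -0.01 0.54 0 180; 0.05 -0.01 0.58 0 180; 0.05 -0.01 0.58 0 180; 0.05 -0.01 0.58 0 180; 0.05 -0.01 0.58 0 180; 0.05 -0.01 0.58 0 180"}}

```text
time: 17.88
tcp_pos: [0.5716, 0.3093, 0.1881]
orientation: [0.636, 0.772, 0.001, 0.001]
force: [0.9, 0.2, -3.4]
width: 0.393
```

Call:
{"name": "carry_out", "arguments": {"targets": "0 0 0 0 80; 0 0 0 0 80; 0 0 0 0 80; 0 0 -0.3 0 80; 0 0 -0.6 0 80; 0 0 -1 0 80; 0 0 -1 0 80"}}

```text
time: 18.47
tcp_pos: [0.5737, 0.3104, 0.2952]
orientation: [0.636, 0.772, 0.006, 0.003]
force: [2.2, 0.3, 0.7]
width: 0.687
```

Call:
{"name": "carry_out", "arguments": {"targets": "-1 0 -0.2 0 110; -1 0 -0.2 0 110; -1 0 -0.2 0 110; -1 0 -0.2 0 110"}}

```text
time: 18.8
tcp_pos: [0.5916, 0.2075, 0.3084]
orientation: [0.638, 0.77, 0.001, 0.001]
force: [0.3, 1.1, 0.0]
width: 0.568
```

Call:
{"name": "carry_out", "arguments": {"targets": "-1 0 0 0 110; -1 0 0 0 110; -1 0 0 0 110; -1 0 0 0 110; -1 0 0 0 110"}}

```text
time: 19.22
tcp_pos: [0.6096, 0.1125, 0.3067]
orientation: [0.636, 0.771, 0.0, -0.0]
force: [-1.0, 0.8, -1.0]
width: 0.565
```

Call:
{"name": "carry_out", "arguments": {"targets": "-1 0 0 0 110; -1 0 0 0 110; -1 0 0 0 110; -1 0 0 0 110; -1 0 0 0 110"}}

```text
time: 19.63
tcp_pos: [0.6286, 0.0155, 0.3065]
orientation: [0.636, 0.772, 0.0, -0.0]
force: [-0.1, 1.0, -1.2]
width: 0.572
```

```bash
cat >> h.py <<'E'
def rods(i,K,E,rois):
    h=cv2.cvtColor(i,cv2.COLOR_RGB2HSV)
    for x0,y0,x1,y1 in rois:
        m=((h[...,2]>135)&(h[...,1]<25)).astype(np.uint8)[y0:y1,x0:x1]
        n,l,st,_=cv2.connectedComponentsWithStats(m,connectivity=8)
        for k in range(1,n):
            if st[k,4]<25: continue
            ys,xs=np.nonzero(l==k)
            P=np.array([onz(K,E,u+x0,v+y0,.007)[:2] for u,v in zip(xs,ys)])*1000
            c=P.mean(0); w,V=np.linalg.eigh(np.cov((P-c).T)); a=V[:,1]*np.sign(V[1,1]); t=(P-c)@a
            mid=c+a*(t.min()+t.max())/2
            print("blob n",st[k,4],"px",(xs.mean()+x0).round(),(ys.mean()+y0).round(),"mid",mid.round(1),"len",(np.ptp(t)).round(1),"wid",(4*w[0]**.5).round(1),"psi",np.arctan2(a[1],a[0]).round(3))
E
python3 -c "
from h import *
go(.5,.19,.1,1.67)
i,K,E=cap('top'); save(i[130:270,100:280],'p5.png',4); rods(i,K,E,[(170,195,235,245)])
h=cv2.cvtColor(i,cv2.COLOR_RGB2HSV); blobs((h[...,2]>140)&(h[...,2]<215)&(h[...,1]<22),.030,(120,160,172,205),K,E)"
```

```text
tip [628.6  15.7 133.5] box [ 55.9 180.8] psi 1.764 F [-0.1  1.  -1.2] w 0.572 t 19.63 
  shift [ 1.957 -0.927  0.337] turn 0.0449
blob n 135 px 217.0 197.0 mid [524.1 136.8] len 99.9 wid 15.7 psi 1.551
blob n 1388 px 213.0 226.0 mid [439.  152.7] len 163.8 wid 124.6 psi 1.969
px [130. 185.] c [556.9 373.4] size [38.1 59.2] ang 12.0 box [ -3.2 540.9]
px [154. 180.] c [570.1 310.4] size [37.3 61.5] ang 11.1 box [  7.8 477.4]
```

View pics/p5.png

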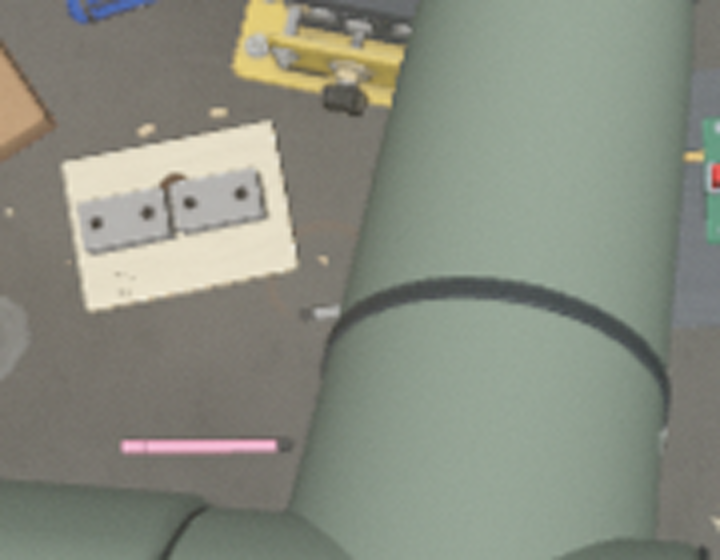

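Both blocks lie on the board at crop (125,220) and (217,200). The two centres are 64.4 mm apart, so the gap is about 4 mm. Now the rods: ends from crop1 and p4.

```bash
python3 -c "
from h import *
i,K,E=cap('top')
for a,b in(((176.2,208.6),(217,203.9)),((186,235.4),(227.2,234.8))):
    p,q=onz(K,E,*a,.006)[:2]*1000,onz(K,E,*b,.006)[:2]*1000; d=p-q
    print('mid',((p+q)/2).round(1),'len',np.hypot(*d).round(1),'psi',np.arctan2(d[1],d[0]).round(3))
go(.504,.190,.1,1.67)"
```

```text
mid [497.5 193.1] len 115.9 psi 1.676
mid [414.8 164. ] len 115.6 psi 1.572
tip [628.2  16.8 133.5] box [ 55.6 182. ] psi 1.766 F [0.6 0.5 0.4] w 0.569 t 19.73 
  shift [ 1.94  -0.882  0.338] turn 0.0459
```

Call:
{"name": "carry_out", "arguments": {"targets": "0.3 0 -0.3 0.043 110; 0.7 -0.2 -0.3 0.043 110; 1 -0.45 -0.3 0.043 110; 1 -0.45 -0.3 0.043 110; 1 -0.45 -0.3 0.043 110"}}

```text
time: 20.15
tcp_pos: [0.5628, 0.1076, 0.3368]
orientation: [0.668, 0.745, -0.0, -0.001]
force: [1.2, 0.1, -0.3]
width: 0.566
```

Call:
{"name": "carry_out", "arguments": {"targets": "0.4 -0.25 0 0 110; 0.8 -0.51 0 0 110; 0.96 -0.51 0.4 0 110; 0.96 -0.51 0.8 0 110; 0.96 -0.51 0.8 0 110; 0.96 -0.51 0.8 0 110"}}

```text
time: 20.65
tcp_pos: [0.5035, 0.1947, 0.2548]
orientation: [0.669, 0.743, -0.002, -0.001]
force: [0.6, 0.7, 0.0]
width: 0.568
```

```bash
python3 -c "
from h import *
go(.4975,.1931,.003,1.676)"
```

```text
tip [502.6 194.5  81.8] box [-63.7 363.9] psi 1.675 F [0.6 0.7 0. ] w 0.568 t 20.65 
  shift [-0.008 -0.048  0.789] turn -0.0004
```

Call:
{"name": "carry_out", "arguments": {"targets": "0 -0.045 0.3 0 110; 0 -0.045 0.55 0 110; 0 -0.045 0.7 0 110; 0 -0.045 0.77 0 110; 0 -0.045 0.77 0 110; 0 -0.045 0.77 0 110"}}

```text
time: 21.15
tcp_pos: [0.5015, 0.1938, 0.1811]
orientation: [0.67, 0.742, 0.001, 0.001]
force: [0.5, 0.0, 0.3]
width: 0.568
```

```bash
python3 -c "
from h import *
go(.4975,.1931,.003,1.676)"
```

```text
tip [501.8 193.8   8.1] box [-64.5 363.3] psi 1.673 F [0.5 0.  0.3] w 0.568 t 21.15 
  shift [-0.003 -0.044  0.051] turn -0.0015
```

Call:
{"name": "carry_out", "arguments": {"targets": "0 0 0 0 255; 0 0 0 0 255; 0 0 0 0 255; 0 0 0 0 255; 0 0 0 0 255; 0 0 0 0 255; 0 0 0 0 255; 0 0 0 0 255", "grip_force": 40}}

```text
time: 21.82
tcp_pos: [0.5005, 0.1941, 0.1807]
orientation: [0.67, 0.743, 0.001, 0.001]
force: [-1.2, -1.3, 6.6]
width: 0.073
```

Call:
{"name": "carry_out", "arguments": {"targets": "0 0 -0.3 0 255; 0 0 -0.6 0 255; 0 0 -1 0 255; 0 0 -1 0 255; 0 0 -1 0 255"}}

```text
time: 22.23
tcp_pos: [0.5013, 0.1944, 0.2822]
orientation: [0.67, 0.743, 0.002, 0.002]
force: [-0.9, -0.0, -1.8]
width: 0.065
```

```bash
python3 -c "
from h import *
go(*b2w(30,0),.19)"
```

```text
tip [502.2 194.6 109.2] box [-64.1 364.1] psi 1.674 F [-0.9 -0.  -1.8] w 0.065 t 22.23 
  shift [-3.696  0.695 -0.806] turn 0.0326
```

```bash
python3 -c "
from h import *
i,K,E=cap('side'); u,v=proj(K,E,[.502,.194,.1]).astype(int); print(u,v,proj(K,E,[.4975,.1931,.005]))
save(i[v-60:v+90,u-90:u+110],'p6.png',4)"
```

```text
270 168 [269.5588085  190.54928647]
```

View pics/p6.png

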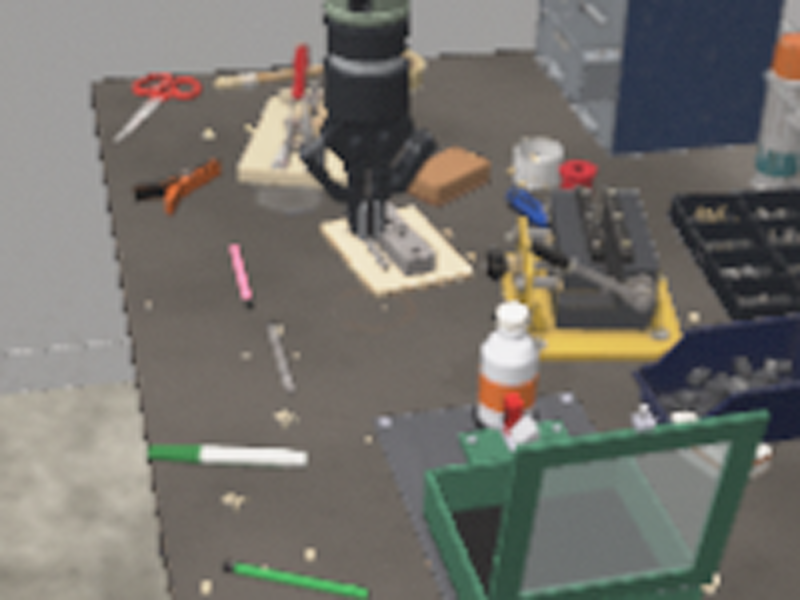

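The rod is held level between the fingers at (378,255), and its old place at (360,328) is empty. The other rod is at (281,355), unmoved. I carry this one to the box.

Call:
{"name": "carry_out", "arguments": {"targets": "-0.2 0.04 -0.4 0.03 255; -0.5 0.09 -0.8 0.0326 255; -0.75 0.14 -0.8 0.0326 255; -1 0.15 -0.8 0.0326 255; -1 0.15 -0.8 0.0326 255"}}

```text
time: 22.7
tcp_pos: [0.526, 0.0926, 0.359]
orientation: [0.696, 0.718, -0.001, 0.001]
force: [-0.7, -0.2, -1.3]
width: 0.065
```

Call:
{"name": "carry_out", "arguments": {"targets": "-0.3 0.05 0 0 255; -0.6 0.1 0 0 255; -1 0.2 0 0 255; -1 0.2 0 0 255"}}

```text
time: 23.03
tcp_pos: [0.5498, -0.0081, 0.3578]
orientation: [0.697, 0.717, -0.002, 0.001]
force: [0.9, -0.3, -0.6]
width: 0.069
```

Call:
{"name": "carry_out", "arguments": {"targets": "-0.3 0.05 0 0 255; -0.6 0.1 0 0 255; -1 0.2 0 0 255; -1 0.2 0 0 255; -1 0.2 0 0 255"}}

```text
time: 23.45
tcp_pos: [0.5721, -0.1038, 0.3575]
orientation: [0.696, 0.718, -0.001, -0.002]
force: [-0.0, 0.9, -2.6]
width: 0.063
```

```bash
python3 -c "
from h import *
go(*b2w(30,0),.1)"
```

```text
tip [ 571.5 -103.6  184.5] box [-5.3 63.6] psi 1.602 F [-0.   0.9 -2.6] w 0.063 t 23.45 
  shift [-0.636  0.357  0.843] turn -0.0017
```

Call:
{"name": "carry_out", "arguments": {"targets": "-0.3 0.15 0 0 255; -0.62 0.35 0 0 255; -0.62 0.35 0.3 0 255; -0.62 0.35 0.7 0 255; -0.62 0.35 0.9 0 255; -0.62 0.35 0.9 0 255; -0.62 0.35 0.9 0 255"}}

```text
time: 24.03
tcp_pos: [0.6084, -0.1614, 0.2677]
orientation: [0.694, 0.72, -0.001, -0.003]
force: [0.5, -0.9, -0.0]
width: 0.067
```

```bash
python3 -c "
from h import *
go(*b2w(30,0),.016)"
```

```text
tip [ 607.5 -161.    94.7] box [28.7  5. ] psi 1.607 F [ 0.5 -0.9 -0. ] w 0.067 t 24.03 
  shift [-0.052  0.016  0.787] turn 0.0005
```

Call:
{"name": "carry_out", "arguments": {"targets": "-0.05 0.01 0.3 0 255; -0.05 0.01 0.5 0 255; -0.05 0.01 0.65 0 255; -0.05 0.01 0.72 0 255; -0.05 0.01 0.75 0 255; -0.05 0.01 0.75 0 255; -0.05 0.01 0.75 0 255; -0.05 0.01 0.75 0 255"}}

```text
time: 24.7
tcp_pos: [0.6113, -0.1682, 0.1964]
orientation: [0.695, 0.719, 0.001, 0.001]
force: [0.6, -0.5, -1.2]
width: 0.063
```

```bash
python3 -c "
from h import *
go(*b2w(30,0),.016)"
```

```text
tip [ 611.8 -168.4   23.4] box [32.7 -2.6] psi 1.606 F [ 0.6 -0.5 -1.2] w 0.063 t 24.7 
  shift [ 0.026 -0.027  0.073] turn -0.0
```

Call:
{"name": "carry_out", "arguments": {"targets": "0 0 0.04 0 255; 0 0 0.065 0 255; 0 0 0.075 0 255; 0 0 0.075 0 255; 0 0 0.075 0 255; 0 0 0.075 0 255"}}

```text
time: 25.2
tcp_pos: [0.6109, -0.1683, 0.1887]
orientation: [0.695, 0.719, 0.0, 0.001]
force: [-2.3, 1.0, 7.8]
width: 0.063
```

```bash
python3 -c "
from h import *
go(*b2w(30,0),.016)"
```

```text
tip [ 611.1 -168.4   15.7] box [32.1 -2.5] psi 1.605 F [-2.3  1.   7.8] w 0.063 t 25.2 
  shift [ 0.025 -0.021 -0.003] turn -0.0002
```

Call:
{"name": "carry_out", "arguments": {"targets": "0 0 0 0 190; 0 0 0 0 190; 0 0 0 0 190; 0 0 0 0 190; 0 0 -0.3 0 190; 0 0 -0.6 0 190; 0 0 -1 0 190; 0 0 -1 0 190; 0 0 -1 0 190"}}

```text
time: 25.95
tcp_pos: [0.6118, -0.1686, 0.2901]
orientation: [0.695, 0.719, 0.001, 0.003]
force: [-0.1, -0.2, -1.6]
width: 0.256
```

Call:
{"name": "carry_out", "arguments": {"targets": "0.3 -0.1 -0.5 0 110; 0.6 -0.3 -0.5 0 110; 1 -0.5 -0.5 0 110; 1 -0.5 -0.5 0 110"}}

```text
time: 26.28
tcp_pos: [0.5538, -0.0659, 0.3365]
orientation: [0.694, 0.72, -0.0, -0.003]
force: [-0.8, 0.5, -0.4]
width: 0.565
```

Call:
{"name": "carry_out", "arguments": {"targets": "0.3 -0.1 0 0 110; 0.6 -0.3 0 0 110; 1 -0.5 0 0 110; 1 -0.5 0 0 110"}}

```text
time: 26.62
tcp_pos: [0.4995, 0.0324, 0.3353]
orientation: [0.693, 0.721, -0.001, -0.003]
force: [-1.2, 0.1, 0.4]
width: 0.57
```

```bash
python3 -c "
from h import *
go(.4148,.164,.06,1.572)
i,K,E=cap('side'); save(i[150:310,190:390],'p7.png',4)
for p in ((.4148,.164,.006),(.4148,.164+.058,.006),(.4148,.164-.058,.006)): print((proj(K,E,p)-[190,150]).round(1)*4)"
```

```text
tip [498.3  32.9 162.3] box [-73.7 202.6] psi 1.611 F [-1.2  0.1  0.4] w 0.57 t 26.62 
  shift [ 1.34  -0.775  1.033] turn 0.0184
[238.  187.2]
[228. 154.]
[248. 222.]
```

View pics/p7.png

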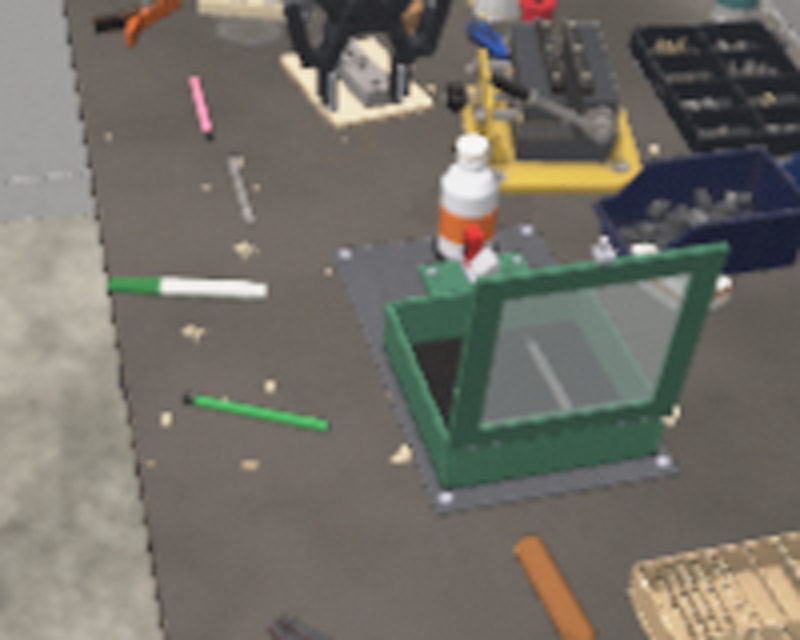

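Rod 1 lies in the tray, seen through the window at (547,374). Rod 2 is at (241,188), and the prediction was (238,187), so it has not been knocked. On to rod 2.

Call:
{"name": "carry_out", "arguments": {"targets": "0.35 -0.2 0 0.018 110; 0.7 -0.4 0 0.018 110; 1 -0.7 0 0.018 110; 1 -0.77 0.3 0.018 110; 1 -0.77 0.6 0.018 110; 1 -0.77 0.6 0.018 110"}}

```text
time: 27.17
tcp_pos: [0.4208, 0.1252, 0.2728]
orientation: [0.708, 0.706, -0.003, -0.002]
force: [-1.0, -0.8, -0.9]
width: 0.567
```

```bash
python3 -c "
from h import *
go(.4148,.164,.03,1.572)"
```

```text
tip [419.5 124.9  99.8] box [-149.2  297.4] psi 1.568 F [-1.  -0.8 -0.9] w 0.567 t 27.17 
  shift [ 0.391 -0.042  0.698] turn -0.0017
```

Call:
{"name": "carry_out", "arguments": {"targets": "0.3 -0.03 0.2 -0.002 110; 0.38 -0.03 0.4 -0.002 110; 0.38 -0.03 0.7 -0.002 110; 0.38 -0.03 0.85 -0.002 110; 0.38 -0.03 0.9 -0.002 110; 0.38 -0.03 0.9 -0.002 110; 0.38 -0.03 0.9 -0.002 110"}}

```text
time: 27.75
tcp_pos: [0.4214, 0.1632, 0.1877]
orientation: [0.707, 0.707, 0.0, 0.0]
force: [-0.0, 0.1, 0.3]
width: 0.571
```

```bash
python3 -c "
from h import *
go(.4148,.164,.005,1.572)"
```

```text
tip [421.4 163.1  14.7] box [-145.9  335.5] psi 1.571 F [-0.   0.1  0.3] w 0.571 t 27.75 
  shift [ 0.009 -0.066  0.097] turn -0.0005
```

Call:
{"name": "carry_out", "arguments": {"targets": "0.01 -0.05 0.05 0 110; 0.01 -0.05 0.08 0 110; 0.01 -0.05 0.08 0 110; 0.01 -0.05 0.08 0 110"}}

```text
time: 28.08
tcp_pos: [0.4154, 0.1645, 0.1795]
orientation: [0.707, 0.708, 0.0, 0.0]
force: [0.7, -0.6, 0.8]
width: 0.569
```

Call:
{"name": "carry_out", "arguments": {"targets": "0 0 0 0 255; 0 0 0 0 255; 0 0 0 0 255; 0 0 0 0 255; 0 0 0 0 255; 0 0 0 0 255; 0 0 0 0 255; 0 0 0 0 255"}}

```text
time: 28.75
tcp_pos: [0.4155, 0.1646, 0.1795]
orientation: [0.707, 0.708, 0.0, 0.0]
force: [-1.1, 0.4, 6.1]
width: 0.074
```

```bash
python3 -c "
from h import *
go(.4148,.164,.005,1.572)"
```

```text
tip [415.5 164.6   6.5] box [-151.8  337.1] psi 1.572 F [-1.1  0.4  6.1] w 0.074 t 28.75 
  shift [-0.006 -0.007  0.014] turn -0.0
```

Call:
{"name": "carry_out", "arguments": {"targets": "0 0 -0.3 0 255; 0 0 -0.6 0 255; 0 0 -1 0 255; 0 0 -1 0 255; 0 0 -1 0 255"}}

```text
time: 29.17
tcp_pos: [0.4164, 0.1648, 0.2809]
orientation: [0.707, 0.708, 0.002, 0.001]
force: [-0.5, 0.3, -1.6]
width: 0.072
```

```bash
python3 -c "
from h import *
go(*b2w(-30,0),.17)"
```

```text
tip [417.2 165.  107.9] box [-150.   337.5] psi 1.572 F [-0.5  0.3 -1.6] w 0.072 t 29.17 
  shift [-3.332  1.316 -0.618] turn -0.0161
```

Call:
{"name": "carry_out", "arguments": {"targets": "-0.2 0.05 -0.3 -0.016 255; -0.5 0.12 -0.5 -0.016 255; -0.75 0.2 -0.5 -0.016 255; -1 0.25 -0.5 -0.016 255; -1 0.25 -0.5 -0.016 255"}}

```text
time: 29.58
tcp_pos: [0.4411, 0.0616, 0.328]
orientation: [0.696, 0.718, -0.001, 0.0]
force: [0.3, -0.6, -1.5]
width: 0.071
```

Call:
{"name": "carry_out", "arguments": {"targets": "-0.3 0.15 0 0 255; -0.6 0.3 0 0 255; -1 0.45 0 0 255; -1 0.45 0 0 255"}}

```text
time: 29.92
tcp_pos: [0.4913, -0.0383, 0.3278]
orientation: [0.697, 0.717, -0.001, 0.001]
force: [0.7, -0.1, -0.3]
width: 0.072
```

Call:
{"name": "carry_out", "arguments": {"targets": "-0.3 0.15 0 0 255; -0.6 0.3 0 0 255; -1 0.45 0 0 255; -1 0.45 0 0 255; -1 0.45 0 0 255"}}

```text
time: 30.33
tcp_pos: [0.5375, -0.1334, 0.327]
orientation: [0.696, 0.718, -0.0, -0.001]
force: [0.4, 1.2, -0.7]
width: 0.071
```

```bash
python3 -c "
from h import *
go(*b2w(-30,0),.09)"
```

```text
tip [ 537.1 -133.2  154.1] box [-40.7  35.3] psi 1.602 F [ 0.4  1.2 -0.7] w 0.071 t 30.33 
  shift [-0.353  0.11   0.64 ] turn -0.0016
```

Call:
{"name": "carry_out", "arguments": {"targets": "-0.3 0.1 0 0 255; -0.35 0.11 0.3 0 255; -0.35 0.11 0.7 0 255; -0.35 0.11 1 0 255; -0.35 0.11 1 0 255; -0.35 0.11 1 0 255; -0.35 0.11 1 0 255"}}

```text
time: 30.92
tcp_pos: [0.5499, -0.1659, 0.2301]
orientation: [0.694, 0.72, 0.0, 0.0]
force: [0.8, -0.2, -0.5]
width: 0.074
```

```bash
python3 -c "
from h import *
go(*b2w(-30,0),.015)"
```

```text
tip [ 549.9 -165.9   57.1] box [-29.    2.1] psi 1.607 F [ 0.8 -0.2 -0.5] w 0.074 t 30.92 
  shift [-0.022 -0.01   0.421] turn 0.0004
```

Call:
{"name": "carry_out", "arguments": {"targets": "-0.02 0 0.2 0 255; -0.02 0 0.35 0 255; -0.02 0 0.4 0 255; -0.02 0 0.42 0 255; -0.02 0 0.425 0 255; -0.02 0 0.425 0 255; -0.02 0 0.425 0 255"}}

```text
time: 31.5
tcp_pos: [0.5502, -0.1689, 0.188]
orientation: [0.695, 0.719, 0.0, 0.001]
force: [-0.7, -0.7, -1.0]
width: 0.073
```

```bash
python3 -c "
from h import *
go(*b2w(-30,0),.015)"
```

```text
tip [ 550.6 -169.1   15. ] box [-28.5  -1.1] psi 1.606 F [-0.7 -0.7 -1. ] w 0.073 t 31.5 
  shift [ 0.011 -0.015 -0.   ] turn -0.0001
```

Call:
{"name": "carry_out", "arguments": {"targets": "0 0 0 0 190; 0 0 0 0 190; 0 0 0 0 190; 0 0 0 0 190; 0 0 -0.3 0 190; 0 0 -0.6 0 190; 0 0 -1 0 190; 0 0 -1 0 190; 0 0 -1 0 190"}}

```text
time: 32.25
tcp_pos: [0.5508, -0.1693, 0.2894]
orientation: [0.695, 0.719, 0.001, 0.003]
force: [0.6, 0.1, -0.5]
width: 0.252
```

Call:
{"name": "carry_out", "arguments": {"targets": "0.3 0 -0.5 0 255; 0.6 -0.3 -0.8 0 255; 0.9 -1 -1 0 255; 1 -1 -1 0 255; 1 -1 -1 0 255"}}

```text
time: 32.67
tcp_pos: [0.4428, -0.0703, 0.3864]
orientation: [0.694, 0.72, -0.001, -0.002]
force: [-1.3, 0.1, -0.4]
width: -0.003
```

Call:
{"name": "carry_out", "arguments": {"targets": "0.3 -0.3 0 0 255; 0.6 -0.6 0 0 255; 0.9 -1 0 0 255; 1 -1 0 0 255; 1 -1 0 0 255"}}

```text
time: 33.08
tcp_pos: [0.3393, 0.0263, 0.3853]
orientation: [0.694, 0.72, -0.001, -0.002]
force: [-0.3, -0.3, -1.1]
width: -0.003
```

```bash
python3 -c "
from h import *
go(*b2w(-110,-160),.25)
i,K,E=cap('top'); save(i[:, 0:560],'p8.png',1.4); rods(i,K,E,[(298,150,350,198)])"
```

```text
tip [338.6  26.6 212.3] box [-233.5  201.9] psi 1.609 F [-0.3 -0.3 -1.1] w -0.003 t 33.08 
  shift [-3.621  1.223 -0.388] turn 0.0014
blob n 92 px 323.0 165.0 mid [ 613.2 -171.3] len 105.7 wid 8.6 psi 1.61
blob n 88 px 325.0 186.0 mid [ 552.9 -172.5] len 104.9 wid 8.1 psi 1.608
```

View pics/p8.png

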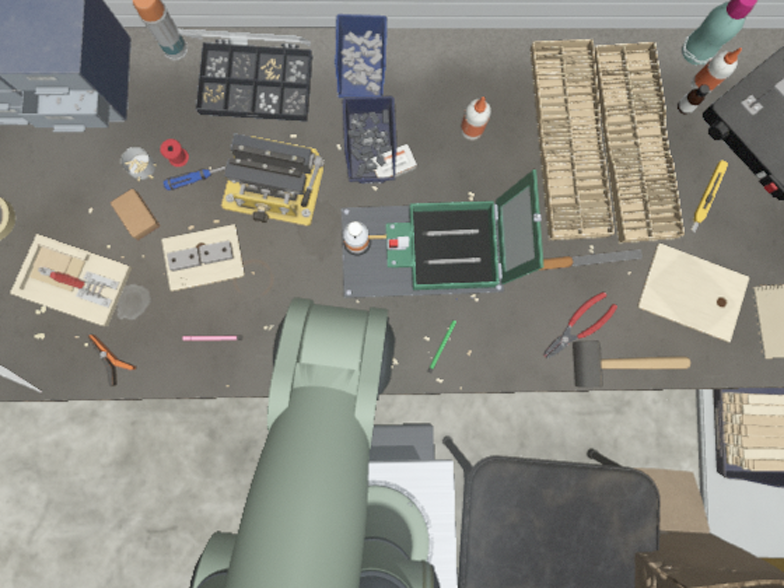

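Both rods lie in the tray (crop (452,233) and (453,261)) at box x ≈ +34 and -27, y ≈ -4. Both blocks are on the board, and the other tools are unmoved. I see no third rod anywhere. Now I go over the open cover to its -y side to push it shut.

Call:
{"name": "carry_out", "arguments": {"targets": "0 0 -0.35 0 255; -0.3 0.2 -0.7 0 255; -0.6 0.4 -0.7 0 255; -0.9 0.58 -0.7 0 255; -0.9 0.58 -0.7 0 255"}}

```text
time: 33.55
tcp_pos: [0.4081, -0.0688, 0.4567]
orientation: [0.697, 0.717, 0.0, 0.002]
force: [0.3, 0.5, 0.2]
width: -0.002
```

Call:
{"name": "carry_out", "arguments": {"targets": "-0.3 0.2 0 0 255; -0.6 0.4 0 0 255; -0.9 0.58 0 0 255; -0.9 0.58 0 0 255"}}

```text
time: 33.88
tcp_pos: [0.4682, -0.1569, 0.4549]
orientation: [0.696, 0.718, -0.001, 0.001]
force: [-0.8, -1.2, 0.0]
width: 0.0
```

Call:
{"name": "carry_out", "arguments": {"targets": "-0.3 0.2 0 0 255; -0.6 0.4 0 0 255; -0.9 0.58 0 0 255; -0.9 0.58 0 0 255"}}

```text
time: 34.22
tcp_pos: [0.5286, -0.2448, 0.4539]
orientation: [0.696, 0.718, -0.001, 0.0]
force: [-0.3, 1.0, 0.1]
width: -0.002
```

Call:
{"name": "carry_out", "arguments": {"targets": "-0.3 0.2 0 0 255; -0.6 0.4 0 0 255; -0.9 0.58 0 0 255; -0.9 0.58 0 0 255; -0.9 0.58 0 0 255"}}

```text
time: 34.63
tcp_pos: [0.5875, -0.3292, 0.4535]
orientation: [0.695, 0.719, -0.0, -0.002]
force: [1.1, 0.0, 0.3]
width: 0.0
```

```bash
python3 -c "
from h import *
go(*b2w(0,-155),.2)"
```

```text
tip [ 587.  -328.9  280.5] box [   2.3 -162. ] psi 1.603 F [1.1 0.  0.3] w 0.0 t 34.63 
  shift [ 0.068 -0.021  0.806] turn -0.0011
```

Call:
{"name": "carry_out", "arguments": {"targets": "0.04 -0.02 0.3 0 255; 0.04 -0.02 0.6 0 255; 0.04 -0.02 0.8 0 255; 0.04 -0.02 0.8 0 255; 0.04 -0.02 0.8 0 255"}}

```text
time: 35.05
tcp_pos: [0.5842, -0.3225, 0.376]
orientation: [0.695, 0.719, -0.0, -0.002]
force: [-0.4, -0.4, 0.8]
width: 0.001
```

Call:
{"name": "carry_out", "arguments": {"targets": "0.1 0 0 0 255; 0.2 0 0 0 255; 0.3 0 0 0 255; 0.4 0 0 0 255; 0.5 0 0 0 255; 0.6 0 0 0 255; 0.7 0 0 0 255; 0.8 0 0 0 255; 0.9 0 0 0 255; 0.9 0 0 0 255"}}

```text
time: 35.88
tcp_pos: [0.5817, -0.2316, 0.3765]
orientation: [0.694, 0.72, 0.0, -0.001]
force: [-0.1, -0.3, -0.4]
width: -0.003
```

```bash
python3 -c "
from h import *
go(*b2w(0,-23),.182)
i,K,E=cap('side'); save(i[110:300,250:440],'p9.png',3)"
```

```text
tip [ 581.5 -231.3  203.5] box [  0.3 -64.4] psi 1.607 F [-0.1 -0.3 -0.4] w -0.003 t 35.88 
  shift [ 0.414 -0.002  0.215] turn 0.0008
```

View pics/p9.png

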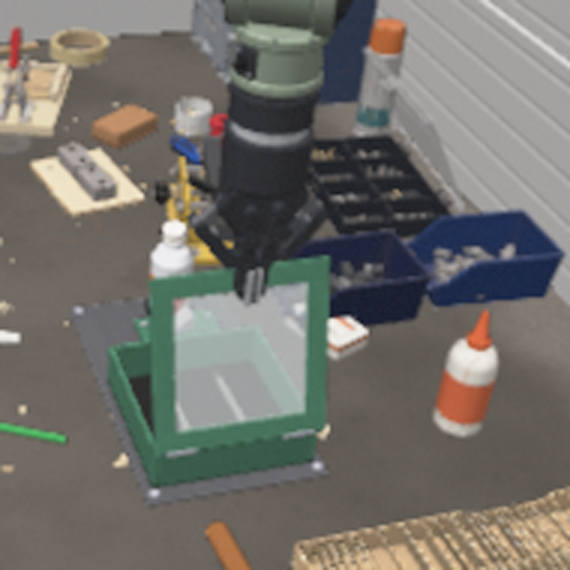

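The fingers press on the outer face near (250,290) and the cover is leaning toward shut. I follow the arc down.

Call:
{"name": "carry_out", "arguments": {"targets": "0.12 0 0.04 0 255; 0.24 0 0.1 0 255; 0.36 0 0.17 0 255; 0.48 0 0.25 0 255; 0.6 0 0.34 0 255; 0.72 0 0.44 0 255; 0.82 0 0.56 0 255; 0.9 0 0.68 0 255; 0.97 0 0.8 0 255; 1 0 0.86 0 255"}}

```text
time: 36.77
tcp_pos: [0.5778, -0.1316, 0.2886]
orientation: [0.694, 0.72, -0.0, -0.001]
force: [1.5, 0.8, 2.7]
width: 0.0
```

```bash
python3 -c "
from h import *
go(*b2w(0,60),.062)"
```

```text
tip [ 577.5 -131.2  115.6] box [-0.3 35.8] psi 1.607 F [1.5 0.8 2.7] w 0.0 t 36.77 
  shift [0.241 0.004 0.537] turn 0.0007
```

Call:
{"name": "carry_out", "arguments": {"targets": "0.06 0 0.12 0 255; 0.12 0 0.24 0 255; 0.18 0 0.34 0 255; 0.24 0 0.43 0 255; 0.3 0 0.5 0 255; 0.3 0 0.54 0 255; 0.3 0 0.58 0 255; 0.3 0 0.6 0 255; 0.3 0 0.6 0 255"}}

```text
time: 37.52
tcp_pos: [0.5777, -0.1036, 0.2311]
orientation: [0.695, 0.719, 0.0, 0.0]
force: [-1.2, -1.0, 9.9]
width: -0.001
```

```bash
python3 -c "
from h import *
go(*b2w(0,60),.059)"
```

```text
tip [ 577.9 -103.6   58.1] box [ 1.1 63.4] psi 1.606 F [-1.2 -1.   9.9] w -0.001 t 37.52 
  shift [-0.034 -0.011 -0.009] turn -0.0001
```

Call:
{"name": "carry_out", "arguments": {"targets": "0.03 0 0.03 0 255; 0.03 0 0.05 0 255; 0.03 0 0.05 0 255; 0.03 0 0.05 0 255"}}

```text
time: 37.85
tcp_pos: [0.5778, -0.1023, 0.2285]
orientation: [0.695, 0.719, -0.002, 0.003]
force: [-6.9, -5.4, 22.7]
width: 0.003
```

```bash
python3 -c "
from h import *
go(*b2w(0,60),.059)"
```

```text
tip [ 578.1 -103.3   55.5] box [ 1.3 63.7] psi 1.604 F [-6.9 -5.4 22.7] w 0.003 t 37.85 
  shift [-0.037 -0.013 -0.034] turn -0.0008
```

Call:
{"name": "carry_out", "arguments": {"targets": "0 0 -0.1 0 255; 0 0 -0.2 0 255; 0 0 -0.4 0 255; 0 0 -0.8 0 255; 0 0 -1 0 255; 0 0 -1 0 255"}}

```text
time: 38.35
tcp_pos: [0.5787, -0.1006, 0.3303]
orientation: [0.695, 0.719, 0.002, 0.003]
force: [0.1, -0.8, 1.1]
width: -0.0
```

```bash
python3 -c "
from h import *
go(*b2w(20,195),.135)
i,K,E=cap('side'); save(i[130:290,230:430],'p10.png',3)"
```

```text
tip [ 579.9 -100.7  157.3] box [ 3.2 66.2] psi 1.606 F [ 0.1 -0.8  1.1] w -0.0 t 38.35 
  shift [1.288 0.166 0.223] turn 0.0001
```

View pics/p10.png

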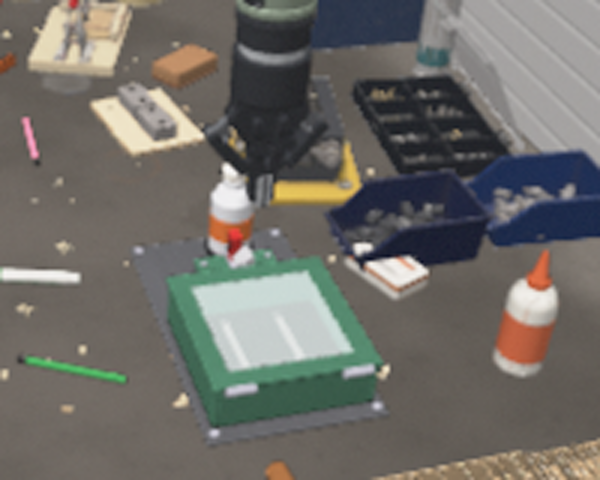

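The cover is shut and latched, and both rods show through the window at (236,345) and (290,337). Now the cap.

Call:
{"name": "carry_out", "arguments": {"targets": "0.35 0.05 0 0 255; 0.7 0.1 0 0 255; 1 0.16 0 0 255; 1 0.16 0 0 255"}}

```text
time: 38.73
tcp_pos: [0.5891, 0.0046, 0.3237]
orientation: [0.693, 0.721, 0.0, -0.003]
force: [0.5, -0.2, 0.0]
width: -0.003
```

Call:
{"name": "carry_out", "arguments": {"targets": "0.28 0 0 0 255; 0.28 0 0.1 0 255; 0.28 0 0.2 0 255; 0.28 0 0.2 0 255; 0.28 0 0.2 0 255; 0.28 0 0.2 0 255"}}

```text
time: 39.23
tcp_pos: [0.5887, 0.0268, 0.3051]
orientation: [0.695, 0.719, -0.0, -0.0]
force: [0.4, 0.1, -0.3]
width: 0.0
```

```bash
python3 -c "
from h import *
go(.5923,.0275,.122)"
```

```text
tip [588.5  26.8 132.1] box [ 16.2 193.4] psi 1.604 F [ 0.4  0.1 -0.3] w 0.0 t 39.23 
  shift [0.005 0.039 0.101] turn -0.0007
```

Call:
{"name": "carry_out", "arguments": {"targets": "0 0.04 0 0 255; 0 0.04 0.06 0 255; 0 0.04 0.1 0 255; 0 0.04 0.13 0 255; 0 0.04 0.16 0 255; 0 0.04 0.18 0 255; 0 0.04 0.19 0 255; 0 0.04 0.19 0 255; 0 0.04 0.19 0 255"}}

```text
time: 39.98
tcp_pos: [0.5931, 0.0276, 0.2884]
orientation: [0.695, 0.719, 0.0, 0.001]
force: [-2.7, -1.7, 11.6]
width: -0.001
```

```bash
python3 -c "
from h import *
go(.5923,.0275,.115)"
```

```text
tip [593.4  27.4 115.4] box [ 21.2 193.8] psi 1.605 F [-2.7 -1.7 11.6] w -0.001 t 39.98 
  shift [ 0.001 -0.011  0.004] turn -0.0002
```

Call:
{"name": "carry_out", "arguments": {"targets": "0 0 0.02 0 255; 0 0 0.02 0 255; 0 0 0.02 0 255"}}

```text
time: 40.23
tcp_pos: [0.593, 0.0276, 0.2882]
orientation: [0.695, 0.719, 0.001, 0.002]
force: [-7.2, -1.1, 23.5]
width: 0.003
```

```bash
python3 -c "
from h import *
go(.5923,.0275,.115)"
```

```text
tip [593.5  27.4 115.2] box [ 21.3 193.8] psi 1.605 F [-7.2 -1.1 23.5] w 0.003 t 40.23 
  shift [ 0.001 -0.012  0.002] turn -0.0002
```

Call:
{"name": "carry_out", "arguments": {"targets": "0 0 -0.1 0 255; 0 0 -0.3 0 255; 0 0 -0.6 0 255; 0 0 -1 0 255; 0 0 -1 0 255"}}

```text
time: 40.65
tcp_pos: [0.5945, 0.0279, 0.3918]
orientation: [0.695, 0.719, 0.003, 0.004]
force: [2.0, 0.2, 1.1]
width: 0.002
```

Call:
{"name": "carry_out", "arguments": {"targets": "0 -0.4 -0.5 0 255; 0.4 -0.8 -0.5 0 255; 0.8 -1 -0.5 0 255; 1 -1 -0.5 0 255; 1 -1 -0.5 0 255"}}

```text
time: 41.07
tcp_pos: [0.4862, 0.1282, 0.4353]
orientation: [0.693, 0.721, 0.001, -0.001]
force: [0.1, 0.2, -0.1]
width: 0.004
```

Call:
{"name": "carry_out", "arguments": {"targets": "0 -0.4 0 0 255; 0 -0.8 0 0 255; 0 -1 0 0 255; 0 -1 0 0 255; 0 -1 0 0 255; 0 -1 0 0 255"}}

```text
time: 41.57
tcp_pos: [0.3903, 0.1209, 0.4349]
orientation: [0.695, 0.719, 0.001, 0.0]
force: [-0.1, -0.7, 0.1]
width: 0.002
```

```bash
python3 -c "
from h import *
go(.5923,.0275,.115)
i,K,E=cap('top'); j,_,_=cap('side'); save(np.hstack([i[110:260,90:390],cv2.resize(j[130:280,230:380],(150,150))]),'p11.png',1.75)
rods(i,K,E,[(298,150,350,198)])
h=cv2.cvtColor(i,cv2.COLOR_RGB2HSV); R,B=i[...,0],i[...,2]; ys,xs=np.nonzero(((R>225)&(B>225))[155:168,244:262]); print('cap px',xs.mean()+244,ys.mean()+155)"
```

```text
tip [390.5 120.9 261.9] box [-178.3  294.3] psi 1.605 F [-0.1 -0.7  0.1] w 0.002 t 41.57 
  shift [-1.004  1.982  1.471] turn -0.0002
blob n 2198 px 324.0 173.0 mid [ 590.7 -174.7] len 142.1 wid 157.0 psi 1.55
cap px 253.44285714285715 162.9857142857143
```

View pics/p11.png

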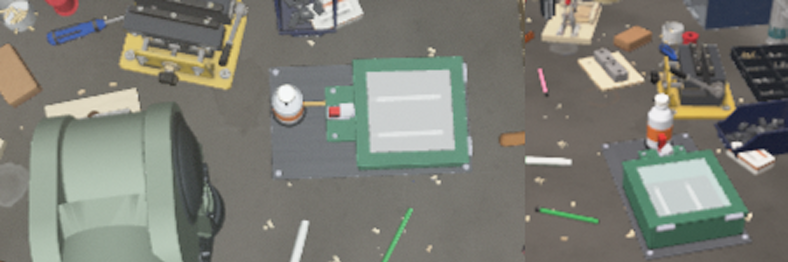

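The cover is latched, the cap is back up (pixel (253.4,163.0), the same as at the start), both rods are inside, and the blocks are on the board. I hand in.

```bash
python3 -c "
from h import *
print(job.close_job())"
```

```text
the job is handed in; nothing more can be done
None
```

The job is done as asked and handed in at about 42 s of robot time, with the arm clear of everything.

- **Latch and blocks:** I pushed the latch aside, the cover sprang up, and I set both blocks side by side on the left plywood board, about 4 mm apart.
- **Rods:** Two steel rods were present; I found no third on the bench or in the box. Both lie flat on the box floor.
- **Cover:** I pushed it down to a hard stop at 22.7 N. It stayed shut after I lifted off, and both rods show through the window.
- **Cap:** With the cover latched, I pressed it about 7 mm to its stop (23.5 N, against 5.4 N spring force). The last picture shows it back at its starting position.

The other tools show no change in the pictures. One reading disagreed: the gripper read about 6 mm on the 9 mm rods, but both were carried and laid down without slipping. The blocks were partly behind the arm in the last top view, but the side view shows them still on the board.

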